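# Take the cover off a drive box and stand it in the weighing cradle

## Task

Take the pale aluminium cover off the grey drive box for weighing: turn its three red captive thumbscrews anticlockwise, one after another, until each is fully loose against its stop, and only then lift the cover off by its black handle. Lay it handle side up on the sloping wooden rest with a long edge down against the lip and let go of it, then take it again by its upper edge and stand it upright on a long edge in the white cradle on the balance, fully down in the slot, roughly centred and released. Do not shift or tip the oil bottle, the torch, the lamp carton or the beaker standing close by.

Things in the scene. Friction and masses are not known exactly. Their poses are not given: they have to be found in the camera images.
- drive_box: Grey open-topped box, 190 (its x) x 120 (its y) x 58 mm high, fixed to the worktop. Origin: centre of its underside. The cover lies inside its raised rim (7 mm wide, top 58 mm up, flush with the cover's top, about 3 mm play all round) on a ledge 50 mm up, so the cover's edges cannot be gripped there. The thumbscrews stand on the box at (x, y) = a (60, 30), b (60, -30), c (-60, 0) mm and stay on the box when the cover is lifted.
- screw_a (a joint): Thumbscrew a: angle in rad, 0 = tight, head lying across its slot in the cover and holding it down; grows anticlockwise seen from above; 1.4 = the stop, fully loose, head lined up with the slot (box x), the cover lifts off over it. Turns stiffly (0.04 N m), stays where it is left. Starts between 0 and 0.3.
- screw_b (a joint): Thumbscrew b: angle in rad, 0 = tight, head lying across its slot in the cover and holding it down; grows anticlockwise seen from above; 1.4 = the stop, fully loose, head lined up with the slot (box x), the cover lifts off over it. Turns stiffly (0.04 N m), stays where it is left. Starts between 0 and 0.3.
- screw_c (a joint): Thumbscrew c: angle in rad, 0 = tight, head lying across its slot in the cover and holding it down; grows anticlockwise seen from above; 1.4 = the stop, fully loose, head lined up with the slot (box x), the cover lifts off over it. Turns stiffly (0.04 N m), stays where it is left. Starts between 0 and 0.3.
- screw_a_head (a point): Centre of thumbscrew a's red wing head, a bar 26 mm long (this frame's x, turns with the screw), 9 mm thick (y) and 26 mm high (z, up): 60.5 to 86.5 mm above the worktop, its underside 2.5 mm above the cover.
- screw_b_head (a point): Centre of thumbscrew b's red wing head, a bar 26 mm long (this frame's x, turns with the screw), 9 mm thick (y) and 26 mm high (z, up): 60.5 to 86.5 mm above the worktop, its underside 2.5 mm above the cover.
- screw_c_head (a point): Centre of thumbscrew c's red wing head, a bar 26 mm long (this frame's x, turns with the screw), 9 mm thick (y) and 26 mm high (z, up): 60.5 to 86.5 mm above the worktop, its underside 2.5 mm above the cover.
- cover: Loose pale (near white) aluminium cover plate, 170 (its x) x 100 (y) x 8 mm (z), 0.25 kg. Origin: centre of its underside; z points out of the handle side. Three through slots, 31 (x) x 14 mm (y), over the thumbscrews. It starts in the box with its axes along the box's and must be lifted more than 40 mm to clear the screw heads. Its long edges are the ones at y = +50 and y = -50 mm.
- cover_handle (a point): Middle of the grip bar of the black bridge handle on the cover: bar 48 mm long (cover x), 12 mm thick (y), 10 mm high, on two feet, its top 38 mm above the cover's underside. Axes as the cover's.
- rest: Fixed wooden sloping rest, 150 mm long (its x), base 96 mm wide. Origin: underside, about the centre. A flat board 150 x 66 mm rises at 45 degrees toward the rest's +y; its face looks toward -y and up. A lip 11 mm high stands square to the face along its lower edge. A cover laid with a long edge on the lip sticks out 34 mm beyond the board's upper edge, free in front and behind. It slides down to the lip by itself.
- rest_corner (a point): Middle of the inside corner where the rest's sloping face meets the lip, 36 mm above the worktop. Axes as the rest's: the face runs up along (0, 0.707, 0.707), its outward normal is (0, -0.707, 0.707).
- cradle: Fixed white cradle on the balance's platform, whose top is 134 mm above the worktop. Origin: centre of its underside. Base 130 (x) x 74 (y) x 8 mm; slot along its x through the origin between two pairs of cheeks at x = +-45 mm: 12.5 mm wide, floor 8 mm above the origin, straight up to 33 mm, then flaring to about 17 mm at 43 mm, the cheeks' top. Stood in it, the cover sticks out 20 mm past the base at either end.
- oil_bottle: Bystander: small white oil bottle with red collar, 46 mm across, 131 mm high, standing. Origin: centre of its foot. It and the torch stand side by side behind the drive box (its +x end), in either order.
- torch: Bystander: blue pocket torch standing on end, 42 mm across, 111 mm high. Origin: centre of its foot.
- bulb_carton: Bystander: cream-coloured lamp carton, 51 x 50 x 60 mm, standing right of the drive box. Origin: centre of its underside.
- poly_beaker: Bystander: light grey plastic beaker, 76 mm across, 89 mm high, on the far part of the balance's platform. Origin: centre of its foot.
There are look-alikes about, which are no part of the job. Of the things that look like the rest, take the one that is farthest to the robot's left at the start.

How it is judged:
On the way, in this order (a step that is already met when the one before it is completed fails the run):
1. All three thumbscrews are turned loose, to within 0.15 rad of their stops, while the cover still lies in the box (value of joint each of screw_a, screw_b, screw_c above 1.25 rad and z of cover in the frame of drive_box between 0.04 and 0.056 m), for 0.1 s.
2. The cover lies still on the sloping rest, handle side up, long edge at the lip (within 10 mm), not held (angle between cover's own z axis and vertical between 0.6 and 0.97 rad and angle between the x axis of cover and the x axis of rest, either way round below 0.2 rad and z of cover in the frame of rest_corner between 0.025 and 0.048 m and y of cover in the frame of rest_corner between 0.02 and 0.048 m and x of cover in the frame of rest_corner between -0.04 and 0.04 m and contact force between the fingers and cover below 0.2 N and linear speed of cover below 0.03 m/s and angular speed of cover below 0.5 rad/s), for 0.3 s.
At the end, for the whole second after the job is handed in: The cover stands released and practically at rest (below 0.03 m/s and 0.5 rad/s) on a long edge in the cradle's slot: down to within 8 mm of the slot's floor, centred along the slot to 35 mm, its plane within 0.3 rad of upright and along the slot within 0.2 rad (x of cover in the frame of cradle between -0.035 and 0.035 m and y of cover in the frame of cradle between -0.018 and 0.018 m and z of cover in the frame of cradle between 0.048 and 0.066 m and angle between the y axis of cover and the z axis of cradle, either way round below 0.3 rad and angle between the x axis of cover and the x axis of cradle, either way round below 0.2 rad and contact force between the fingers and cover below 0.2 N and linear speed of cover below 0.03 m/s and angular speed of cover below 0.5 rad/s); the robot touches nothing.
It fails at once if The oil bottle is shifted more than 30 mm or tipped more than 0.35 rad (distance of oil_bottle from where it was at the start of the episode above 0.03 m or angle between oil_bottle's own z axis and vertical above 0.35 rad).
It fails at once if The torch is shifted more than 30 mm or tipped more than 0.35 rad (distance of torch from where it was at the start of the episode above 0.03 m or angle between torch's own z axis and vertical above 0.35 rad).
It fails at once if The bulb carton is shifted more than 30 mm or tipped more than 0.35 rad (distance of bulb_carton from where it was at the start of the episode above 0.03 m or angle between bulb_carton's own z axis and vertical above 0.35 rad).
It fails at once if The poly beaker is shifted more than 30 mm or tipped more than 0.35 rad (distance of poly_beaker from where it was at the start of the episode above 0.03 m or angle between poly_beaker's own z axis and vertical above 0.35 rad).
It also fails if it takes over 72 s, if anything falls off the work surface, if the arm or the gripper's body presses on something with over 40 N, if the wrist force passes 120 N, or if a joint passes its speed limit or range.

## Robot

A 6-joint arm with a two-finger parallel gripper is mounted at the origin on a cart in front of the work surface, level with it; the furniture and walls round the work are solid. World frame = base frame: x ahead of the robot, y to its left, z up, the work surface at z = 0. Lengths are in m, angles in rad, forces in N, time in s.
With the tool pointing down it reaches from about 0.375 to 0.825 m from the base axis. Payload 5.5 kg.
Tool frame: the origin (TCP) lies at the very end of the fingers, on their centre line; the grasp point (between the pads) lies 19 mm behind it; x points along the fingers, y is the direction in which the jaws open and shut, and the axes are right-handed (so a half turn about x gives the same grasp; the last joint's range is limited). The gripper opens to 85 mm and grips with 20 to 120 N. Pads are 22 mm wide; open, the fingers measure 114 mm over their backs; the gripper's body (76 mm by 85 mm) begins 54 mm behind the grasp point. The pads swing forward as they close: fully open they stand 13 mm farther back than shut.
Start: joints at [-1.226, 0.314, -0.047, 1.21, 0, 1.571], TCP at [0.203, -0.565, 0.231] pointing down, gripper open.
Joint ranges: [-2.67, 2.67], [-0.69, 1.73], [-1.03, 1.25], [-2.08, 2.16], [-1.42, 1.45], [-3.14, 3.14]. Speed limits (rad/s): [2.39, 2.39, 3.01, 3.14, 3.14, 3.14].

## Interface

Orientations are given as a unit quaternion [w, x, y, z].
In Python, from plant import manip, cams gives the robot as it stands. The module is installed in compiled form; this text tells all that it offers.
- The arm moves only by the tool drive_tool, never from a script. Its arguments are lists of equal length, an entry for each row: "rot": the turn, a rotation vector about the tool's x, y, z in units of 10 degrees (1.0 is 10 degrees), a list of three; "xyz": the shift along the tool's x, y, z in units of 60 mm (1.0 is 60 mm), a list of three; "claw": the opening, from 0 (shut) to 1 (fully open). A call has 1 to 10 rows; each row is the pose to reach, as a shift and turn from the pose commanded when the call began, along the tool's axes at that moment; what a row does not reach only later rows make up. A row lasts 1/8 s, in which the tool goes at most 62.5 mm and 10.7 degrees, less where a joint would pass 70% of its speed; a pose out of reach is approached as far as the arm can. A call with a gripper value outside its range is refused whole. The fingers move at their own pace and stop on an object; "force" is the grip in N (left out, the last holds). Time passes only in rows, so rows that repeat a pose let the fingers close. It gives the time, the measured TCP pose, the force and the opening at its end, in the units of the state.
- manip.observe(): the state, without advancing time (a new reading comes with each control period).
- cams.capture(name): name is "scene" or "top"; returns the picture (480x640x3 uint8, blue, green, red); there is no depth.
- cams.calibration(name): a dict with "intrinsics" (3x3 intrinsics, pixels), "k1" (the pictures are not rectified: a ray, as slopes to the right and down, at radius r is drawn at 1 + k1 r^2 times it, then the intrinsics apply), "extrinsics" (4x4, takes a point from world to camera coordinates). Camera axes: x right, y down, z forward; pixel columns grow to the right and rows downward; lengths in m; the calibration is good to about 2 mm. A picture is of the moment at which its call begins. calibration takes no time and is no camera call.
- manip.sign_off(): hands the job in, once; it reports no verdict.
The state is a dict: "t": time; "joint_positions": joint angles; "joint_velocities": joint speeds; "tau": joint torques, N m; "tool_pos": TCP position; "eef_rot": TCP orientation; "ft_force": force on the tool from outside, world axes, zero at the start; "torque": the same for the moment, N m; "width": finger opening in m.
Only numpy, scipy, OpenCV 4.12 (cv2) and the standard library are available. Lean on these libraries where they do the work, as an engineer would, in place of code of your own. Each camera call takes 0.05 s, during which the arm holds its last target.

## Working session

There is one attempt and no reset: what is moved stays moved. The work goes in short steps, Python scripts to look and compute and a tool call to move; the robot and the scene stay as the last step left them, time stands still between calls to the robot, and variables do not carry over. Pictures are saved under pics/ and viewed, and the job is handed in when it is done.

Besides the shell and the picture viewer there is one more tool, called after "Request:" by a JSON object that holds its "fn" and its "kwargs". drive_tool: Moves the arm, as the interface text tells. Its arguments: {"type":"object","properties":{"rot":{"type":"array","items":{"type":"array","items":{"type":"number"}}},"xyz":{"type":"array","items":{"type":"array","items":{"type":"number"}}},"claw":{"type":"array","items":{"type":"number"}},"force":{"type":"number"}},"required":["rot","xyz","claw"]}

```bash
mkdir -p pics; ls; python3 - <<'E'
from plant import manip, cams
import cv2
print(manip.observe())
for n in ("scene","top"):
    cv2.imwrite(f"pics/{n}0.png",cams.capture(n)); print(cams.calibration(n))
E
```

```text
pics
{'t': 0.0, 'joint_positions': array([-1.22600461e+00,  3.14205433e-01, -4.80583828e-02,  1.21021303e+00,
        3.36435023e-06,  1.57083455e+00]), 'joint_velocities': array([1.65741352e-04, 6.45084773e-05, 1.04794585e-03, 1.55328202e-03,
       3.14683488e-04, 1.20402987e-03]), 'tau': array([-1.49115504e-04, -5.39600515e+01,  3.39740682e+01,  1.92850392e-02,
        2.65811295e-04, -1.32563720e-06]), 'tool_pos': array([ 0.20260772, -0.56414773,  0.23045599]), 'eef_rot': array([-0.12070044, -0.69652637, -0.12187154,  0.69672789]), 'ft_force': array([-0.60082659, -0.71353012, -0.11871733]), 'torque': array([-0.02524004, -0.02573079, -0.01438243]), 'width': 0.08533421029219311}
{'intrinsics': array([[560.84177889,   0.        , 311.53808392],
       [  0.        , 560.84177889, 239.65496042],
       [  0.        ,   0.        ,   1.        ]]), 'k1': -0.17672922469510863, 'extrinsics': array([[-0.86420303, -0.50310112,  0.00651084,  0.38382715],
       [-0.39800139,  0.67563666, -0.62057232,  0.39506384],
       [ 0.30781167, -0.5388918 , -0.78412219,  1.39971186],
       [ 0.        ,  0.        ,  0.        ,  1.        ]])}
{'intrinsics': array([[569.56926116,   0.        , 321.33513727],
       [  0.        , 569.56926116, 245.34552605],
       [  0.        ,   0.        ,   1.        ]]), 'k1': -0.0758761689152291, 'extrinsics': array([[ 0.00960277, -0.99987905,  0.01223388, -0.18021077],
       [-0.99710899, -0.01049695, -0.07525602,  0.55212408],
       [ 0.07537533, -0.01147584, -0.9970892 ,  1.60473803],
       [ 0.        ,  0.        ,  0.        ,  1.        ]])}
```

View pics/scene0.png

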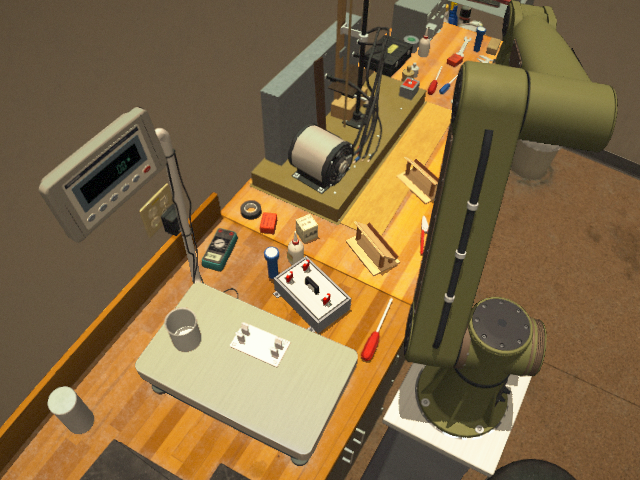

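View pics/top0.png

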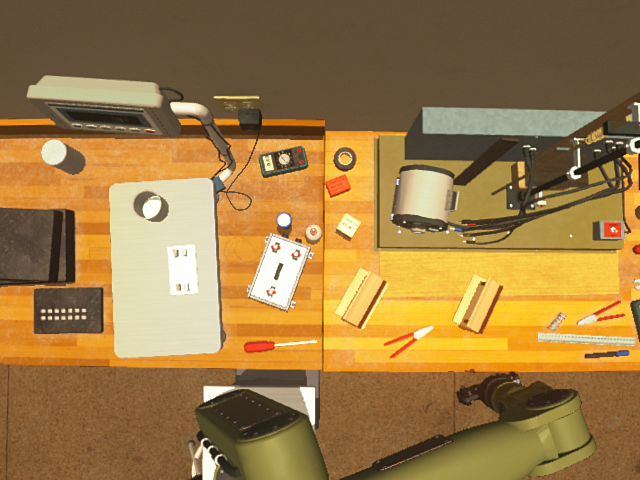

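The top view shows the drive box at about (278,270), the left rest at (360,298), a decoy rest at (477,303), the cradle at (182,270) and the beaker at (150,207). The torch (284,220), bottle (313,232) and carton (348,225) stand by the box. I'll zoom in next.

```bash
cat > h.py <<'E'
import numpy as np, cv2
from plant import manip, cams
from scipy.spatial.transform import Rotation as R
def cal(n):
    c=cams.calibration(n); return c["intrinsics"],c["k1"],np.array(c["extrinsics"])
def ray(n,px):
    K,k1,E=cal(n); px=np.atleast_2d(np.asarray(px,float))
    d=(px-[K[0,2],K[1,2]])/[K[0,0],K[1,1]]
    # iterative undistort
    u=d.copy()
    for _ in range(30): u=d/(1+k1*(u**2).sum(1,keepdims=True))
    dirs=np.c_[u,np.ones(len(u))]@E[:3,:3]
    o=-E[:3,:3].T@E[:3,3]
    return o,dirs
def onz(n,px,z):
    o,d=ray(n,px); s=(z-o[2])/d[:,2]; return o+s[:,None]*d
def proj(n,P):
    K,k1,E=cal(n); P=np.atleast_2d(P)@E[:3,:3].T+E[:3,3]
    u=P[:,:2]/P[:,2:]; u=u*(1+k1*(u**2).sum(1,keepdims=True))
    return u*[K[0,0],K[1,1]]+[K[0,2],K[1,2]]
def tri(pa,pb):
    o1,d1=ray("scene",pa); o2,d2=ray("top",pb)
    out=[]
    for a,b in zip(d1,d2):
        M=np.c_[a,-b]; s=np.linalg.lstsq(M,o2-o1,rcond=None)[0]
        p,q=o1+s[0]*a,o2+s[1]*b; out.append(np.r_[(p+q)/2,np.linalg.norm(p-q)])
    return np.array(out)
def st():
    o=manip.observe(); q=o["eef_rot"]
    return o,o["tool_pos"],R.from_quat([q[1],q[2],q[3],q[0]])
E
python3 - <<'E'
import cv2
a=cv2.imread("pics/top0.png");s=cv2.imread("pics/scene0.png")
cv2.imwrite("pics/z1.png",cv2.resize(a[205:335,235:400],None,fx=4.8,fy=4.5,interpolation=cv2.INTER_CUBIC)[:600,:800])
cv2.imwrite("pics/z2.png",cv2.resize(s[210:370,220:420],None,fx=3.75,fy=3.75,interpolation=cv2.INTER_CUBIC)[:600,:800])
cv2.imwrite("pics/z3.png",cv2.resize(a[180:310,110:240],None,fx=4.6,fy=4.6,interpolation=cv2.INTER_CUBIC)[:600,:800])
E
```

```text
(no output)
```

View pics/z1.png

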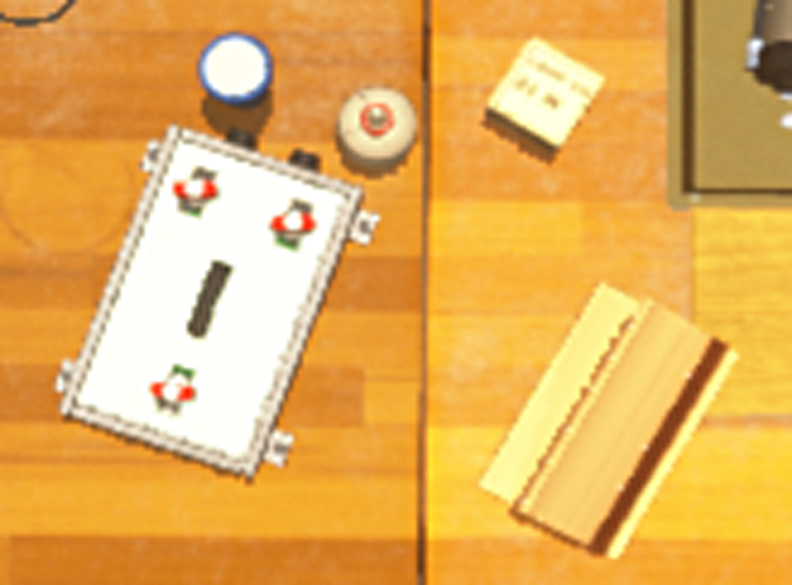

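View pics/z2.png

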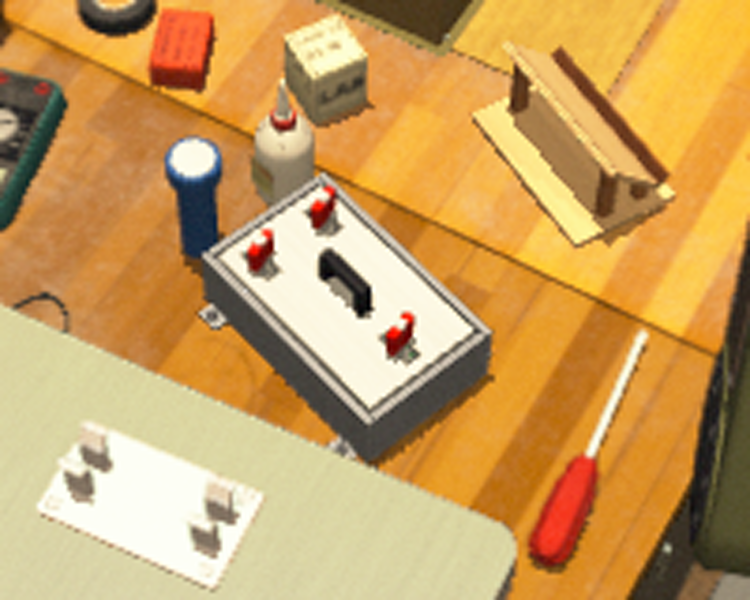

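View pics/z3.png

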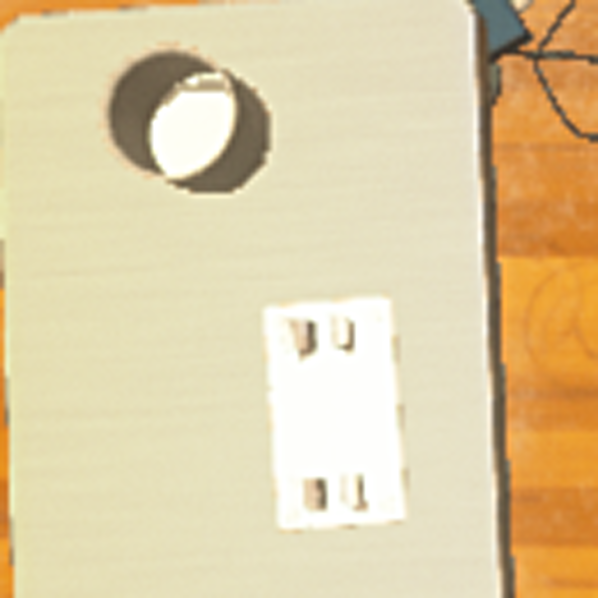

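```bash
python3 - <<'E'
from h import *
im=cv2.imread("pics/top0.png"); hsv=cv2.cvtColor(im,cv2.COLOR_BGR2HSV)
def rect(mask,box,z,name,n="top"):
    m=np.zeros_like(mask); x0,y0,x1,y1=box; m[y0:y1,x0:x1]=mask[y0:y1,x0:x1]
    c=max(cv2.findContours(m,cv2.RETR_EXTERNAL,cv2.CHAIN_APPROX_NONE)[0],key=cv2.contourArea)
    P=onz(n,c[:,0,:],z)[:,:2]
    r=cv2.minAreaRect((P*1000).astype(np.float32)); print(name,cv2.contourArea(c),r)
    return c
def m(lo,hi): return cv2.inRange(hsv,np.array(lo),np.array(hi))
white=m((0,0,225),(180,40,255))
white=cv2.morphologyEx(white,cv2.MORPH_OPEN,np.ones((3,3),np.uint8))
c=rect(white,(240,225,320,315),0.058,"cover")
light=m((0,0,120),(180,70,255))
rect(light,(240,225,320,315),0.058,"box")
rect(white,(160,235,210,300),0.142,"cradle")
red=m((0,120,120),(8,255,255))|m((172,120,120),(180,255,255))
k=cv2.connectedComponentsWithStats(red)
for s,cc in zip(k[2],k[3]):
    if 240<cc[0]<320 and 220<cc[1]<310 and s[4]>2:
        print(s,cc,onz("top",cc,0.0865))
sc=cv2.imread("pics/scene0.png");hsv=cv2.cvtColor(sc,cv2.COLOR_BGR2HSV)
red=m((0,120,90),(8,255,255))|m((172,120,90),(180,255,255))
k=cv2.connectedComponentsWithStats(red)
for s,cc in zip(k[2],k[3]):
    if 270<cc[0]<350 and 240<cc[1]<320 and s[4]>2: print(s,cc,onz("scene",cc,0.0735))
for p in [(172,125),(360,188),(252,478),(62,412)]:
    print(onz("top",(p[0]/4.8+235,p[1]/4.5+205),0.058))
# rest base outline corners: z=0 (thin?) and face edges
print("rest")
for p in [(602,282),(738,350),(610,558),(480,485)]: print(onz("top",(p[0]/4.8+235,p[1]/4.5+205),0.0))
E
```

```text
cover 2104.5 ((478.1060791015625, -55.81920623779297), (103.8342056274414, 173.1536102294922), 70.83477020263672)
box 2876.0 ((477.440673828125, -59.03276824951172), (138.8817901611328, 190.1651611328125), 70.47110748291016)
cradle 2105.0 ((483.60797119140625, 178.5094451904297), (169.4051971435547, 111.8416748046875), 1.3763834238052368)
[     0      0    640    480 306044] [319.1074388  239.36241521] [[ 0.56542792 -0.16762975  0.0865    ]]
[310 229   5   6   9] [311.44444444 232.        ] [[ 0.58549906 -0.14638164  0.0865    ]]
[277 245   3   4  10] [278.  246.8] [[ 0.54378007 -0.05518561  0.0865    ]]
[271 246   3   3   7] [272. 247.] [[ 0.54305753 -0.03875211  0.0865    ]]
[292 253   3   4   8] [292.75  254.375] [[ 0.52341309 -0.09587735  0.0865    ]]
[298 252   3   4   9] [298.66666667 253.55555556] [[ 0.52582963 -0.11204476  0.0865    ]]
[267 290   2   4   7] [267.57142857 291.28571429] [[ 0.42191768 -0.02856398  0.0865    ]]
[272 291   3   3   8] [273.125 292.125] [[ 0.41979671 -0.0437371   0.0865    ]]
[292 240   7   5  20] [295.15 242.3 ] [[ 0.59099687 -0.15784283  0.0735    ]]
[303 259   7  12  44] [305.68181818 265.11363636] [[ 0.52395098 -0.10376885  0.0735    ]]
[286 271   7  12  48] [289.08333333 276.6875    ] [[ 0.54326125 -0.04705485  0.0735    ]]
[323 293   7  12  49] [326.         299.18367347] [[ 0.42045672 -0.03491391  0.0735    ]]
[[ 0.58492994 -0.03269708  0.058     ]]
[[ 0.54683953 -0.14262808  0.058     ]]
[[ 0.36722306 -0.08227023  0.058     ]]
[[0.40656356 0.02809711 0.058     ]]
rest
[[ 0.49207182 -0.28845668  0.        ]]
[[ 0.4491942  -0.37066322  0.        ]]
[[ 0.31595065 -0.29420192  0.        ]]
[[ 0.36171342 -0.21602079  0.        ]]
```

```bash
python3 - <<'E'
import cv2
a=cv2.imread("pics/top0.png");s=cv2.imread("pics/scene0.png")
f=lambda im,x,y,w,h,k:cv2.resize(im[y:y+h,x:x+w],None,fx=k,fy=k,interpolation=cv2.INTER_CUBIC)
cv2.imwrite("pics/z4.png",f(a,330,262,62,70,8.5))
cv2.imwrite("pics/z5.png",f(s,340,215,66,62,9))
cv2.imwrite("pics/z6.png",f(a,158,236,50,66,9))
cv2.imwrite("pics/z7.png",f(s,222,315,76,58,9))
E
```

```text
(no output)
```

View pics/z4.png

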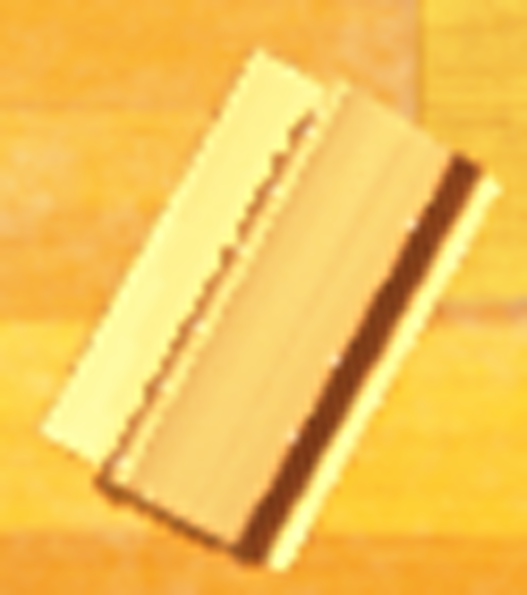

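View pics/z5.png

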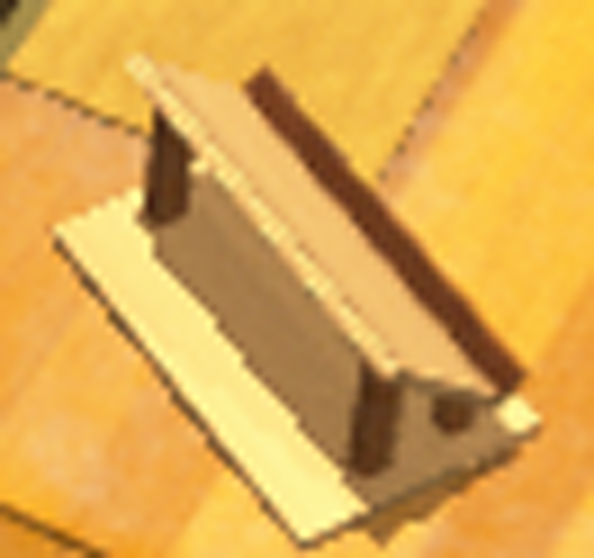

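View pics/z6.png

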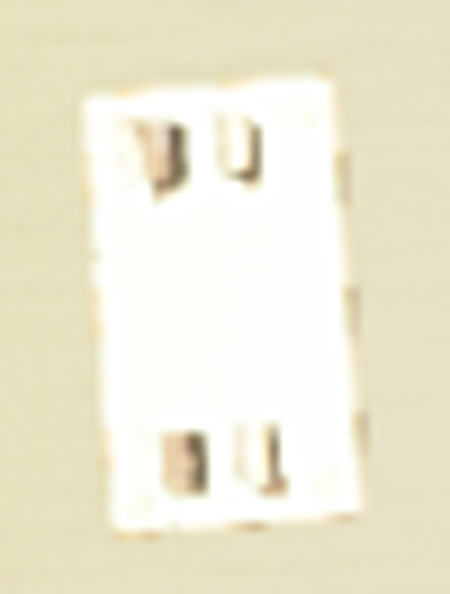

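View pics/z7.png

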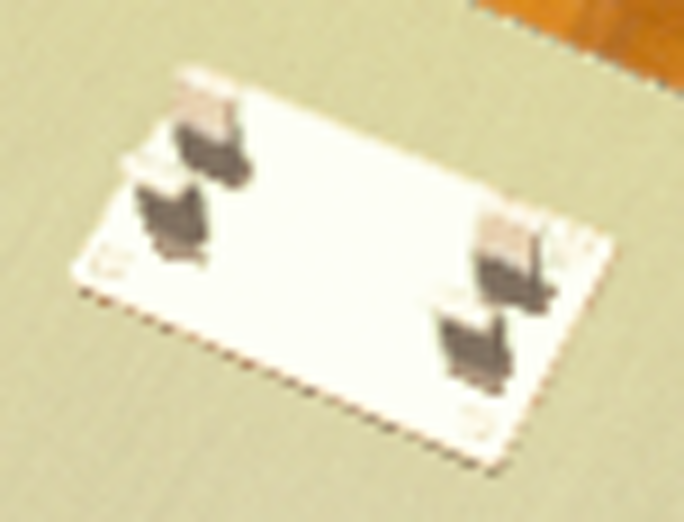

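```bash
python3 - <<'E'
from h import *
def u(p,off,k): return (np.array(p,float)+.5)/k-.5+np.array(off)
def show(name,n,pts,off,k,z):
    P=onz(n,u(pts,off,k),z); print(name,n,np.round(P[:,:2],4).tolist(),"mean",np.round(P.mean(0),4), "ang",np.round(np.degrees(np.arctan2(*(P[0]-P[1])[1::-1])),1),"len",round(np.linalg.norm(P[0]-P[1]),4)); return P
T=(330,262);S=(340,215)
show("corner","top",[(455,152),(238,545)],T,8.5,.036)
show("corner","scene",[(245,88),(492,396)],S,9,.036)
show("upedge","top",[(347,85),(118,480)],T,8.5,.0827)
show("upedge","scene",[(150,60),(395,370)],S,9,.0827)
show("base","top",[(258,48),(42,432)],T,8.5,.012)
P=show("cr","top",[(85,97),(115,532),(330,78),(360,512)],(158,236),9,.142); print(np.degrees(np.arctan2(*(P[2]-P[3])[1::-1])))
show("cr","scene",[(612,238),(185,68),(497,464),(75,272)],(222,315),9,.142)
# bystanders
for n,p,z in (("torch",(284.0,219.6),.111),("bottle",(313.3,232),.131),("carton",(348.5,224),.06),("beaker",(150,205),.223)):
    print(n,onz("top",p,z))
o,p,r=st(); print(p,r.as_matrix().round(3).tolist())
E
```

```text
corner top [[0.4581, -0.3499], [0.3277, -0.2784]] mean [ 0.3929 -0.3141  0.036 ] ang -28.7 len 0.1487
corner scene [[0.4553, -0.3524], [0.328, -0.2772]] mean [ 0.3916 -0.3148  0.036 ] ang -30.6 len 0.1478
upedge top [[0.4786, -0.3092], [0.3511, -0.2362]] mean [ 0.4149 -0.2727  0.0827] ang -29.8 len 0.1469
upedge scene [[0.4733, -0.3102], [0.3489, -0.2367]] mean [ 0.4111 -0.2735  0.0827] ang -30.6 len 0.1445
base top [[0.4929, -0.286], [0.3633, -0.2141]] mean [ 0.4281 -0.2501  0.012 ] ang -29.0 len 0.1482
cr top [[0.5379, 0.2357], [0.4103, 0.2233], [0.5443, 0.1633], [0.4171, 0.1513]] mean [0.4774 0.1934 0.142 ] ang 5.6 len 0.1282
5.391296950279559
cr scene [[0.418, 0.1513], [0.5454, 0.1664], [0.4092, 0.2229], [0.5354, 0.2332]] mean [0.477  0.1934 0.142 ] ang -173.3 len 0.1283
torch [[ 0.61600972 -0.0718644   0.111     ]]
bottle [[ 0.58114615 -0.15160615  0.131     ]]
carton [[ 0.61174831 -0.24967214  0.06      ]]
beaker [[0.63629531 0.26120922 0.223     ]]
[ 0.20260838 -0.56421358  0.23052645] [[-0.001, 0.338, -0.941], [0.001, -0.941, -0.338], [-1.0, -0.002, 0.0]]
```

```bash
cat >> h.py <<'E'
def down(phi):
    c,s=np.cos(np.radians(phi)),np.sin(np.radians(phi))
    return np.c_[[0,0,-1],[c,s,0],[s,-c,0]]
def rows(*tg):
    o,p,r=st()
    print("t",round(o["t"],2),"pos",p.round(4),"q",o["joint_positions"].round(2),"w",round(o["width"],4),"F",o["ft_force"].round(1))
    for P,M in tg:
        d=r.as_matrix().T@(np.asarray(P)-p)/.06
        w=np.degrees((r.inv()*R.from_matrix(M)).as_rotvec())/10
        print("rot",w.round(2).tolist(),"xyz",d.round(3).tolist())
BY=-19.2; BO=np.array([.4773,-.0558])
def rz(a): a=np.radians(a); return np.array([[np.cos(a),-np.sin(a)],[np.sin(a),np.cos(a)]])
def bx(x,y,z): return np.r_[BO+rz(BY)@[x,y],z]
E
python3 - <<'E'
from h import *
for s in ((60,30),(60,-30),(-60,0)): print(bx(s[0]/1e3,s[1]/1e3,0))
rows((bx(.06,.03,.16),down(2.5)))
E
```

```text
[ 0.54382858 -0.04720071  0.        ]
[ 0.52409658 -0.10386329  0.        ]
[ 0.42063742 -0.036068    0.        ]
t 0.1 pos [ 0.2026 -0.5642  0.2305] q [-1.23  0.31 -0.05  1.21 -0.    1.57] w 0.0853 F [-0.3  0.3 -0.9]
rot [-7.27, -0.01, 0.01] xyz [1.184, -6.186, -8.265]
```

Request:
{"fn": "drive_tool", "kwargs": {"rot": [[-1,0,0],[-2,0,0],[-3,0,0],[-4,0,0],[-5,0,0],[-6,0,0],[-7.27,0,0],[-7.27,0,0],[-7.27,0,0],[-7.27,0,0]], "xyz": [[0,-0.6,-0.8],[0,-1.2,-1.6],[0,-1.8,-2.4],[0,-2.4,-3.2],[0,-3.1,-4.1],[0.2,-3.7,-5.0],[0.5,-4.3,-5.8],[0.8,-4.95,-6.6],[1,-5.6,-7.4],[1.18,-6.18,-8.26]], "claw": [0.5,0.5,0.5,0.5,0.5,0.5,0.5,0.5,0.5,0.5], "force": 40}}

```text
t: 1.35
tool_pos: [0.5371, -0.0562, 0.1619]
eef_rot: [0.511, 0.489, 0.511, -0.489]
ft_force: [1.4, -1.4, 0.9]
width: 0.0425
```

```bash
python3 - <<'E'
from h import *
rows((bx(.06,.03,.16),down(2.5)),(bx(.06,.03,.066),down(2.5)))
E
```

```text
t 1.35 pos [ 0.5371 -0.0562  0.1619] q [-0.1   0.24 -0.31  1.02 -0.    1.42] w 0.0425 F [ 1.4 -1.4  0.9]
rot [-0.0, 0.0, 0.0] xyz [0.032, 0.118, -0.145]
rot [-0.0, 0.0, 0.0] xyz [1.599, 0.119, -0.145]
```

Request:
{"fn": "drive_tool", "kwargs": {"rot": [[0,0,0],[0,0,0]], "xyz": [[0,0,0],[0,0,0]], "claw": [0.5,0.5]}}

```text
t: 1.6
tool_pos: [0.5362, -0.058, 0.1622]
eef_rot: [0.51, 0.489, 0.511, -0.489]
ft_force: [0.1, -0.4, 0.6]
width: 0.0426
```

```bash
python3 - <<'E'
from h import *
rows((bx(.06,.03,.066),down(2.5)))
a=cams.capture("top");s=cams.capture("scene")
f=lambda im,x,y,w,h,k:cv2.resize(im[y:y+h,x:x+w],None,fx=k,fy=k,interpolation=cv2.INTER_CUBIC)
cv2.imwrite("pics/s1.png",np.hstack([f(a,240,200,90,120,4.4),f(s,255,220,110,150,3.52)]))
E
```

```text
t 1.6 pos [ 0.5362 -0.058   0.1622] q [-0.11  0.24 -0.31  1.03 -0.    1.42] w 0.0426 F [ 0.1 -0.4  0.6]
rot [0.0, 0.0, 0.01] xyz [1.604, 0.137, -0.175]
```

View pics/s1.png

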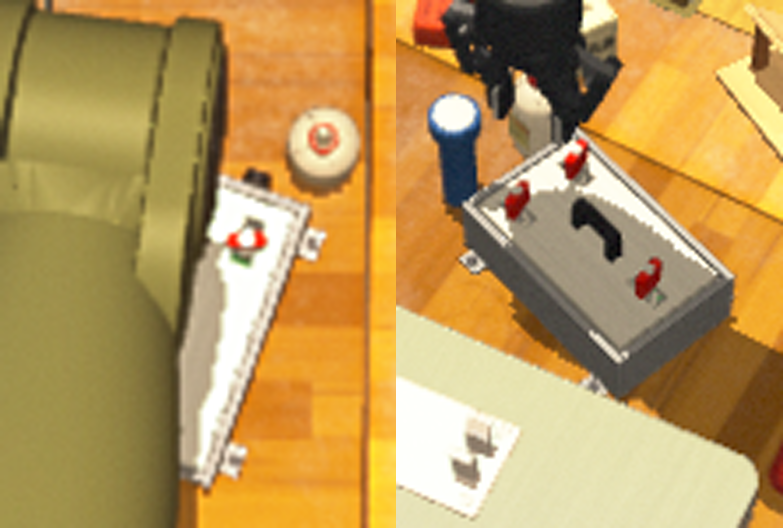

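The scene view shows the gripper above screw a, with nothing in its way.

Request:
{"fn": "drive_tool", "kwargs": {"rot": [[0,0,0],[0,0,0],[0,0,0],[0,0,0],[0,0,0],[0,0,0],[0,0,0],[0,0,0]], "xyz": [[0,0.137,-0.175],[0.7,0.137,-0.175],[1.2,0.137,-0.175],[1.58,0.137,-0.175],[1.58,0.137,-0.175],[1.58,0.137,-0.175],[1.58,0.137,-0.175],[1.58,0.137,-0.175]], "claw": [0.5,0.5,0.5,0.5,0.3,0,0,0], "force": 40}}

```text
t: 2.7
tool_pos: [0.5452, -0.0476, 0.0689]
eef_rot: [0.511, 0.489, 0.51, -0.489]
ft_force: [-1.5, -2.5, 3.9]
width: 0.0077
```

```bash
python3 - <<'E'
from h import *
rows((bx(.06,.03,.066),down(70.8)))
s=cams.capture("scene")
f=lambda im,x,y,w,h,k:cv2.resize(im[y:y+h,x:x+w],None,fx=k,fy=k,interpolation=cv2.INTER_CUBIC)
cv2.imwrite("pics/s2.png",f(s,255,220,110,100,5))
E
```

```text
t 2.7 pos [ 0.5452 -0.0476  0.0689] q [-0.09  0.33 -0.41  0.82 -0.    1.44] w 0.0077 F [-1.5 -2.5  3.9]
rot [-6.84, 0.01, -0.0] xyz [0.049, -0.022, -0.007]
```

View pics/s2.png

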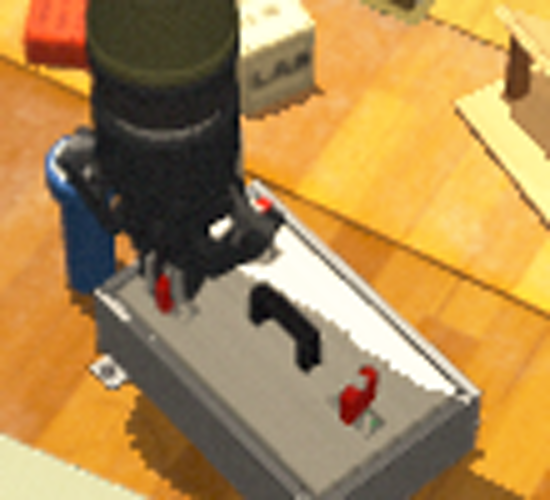

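Request:
{"fn": "drive_tool", "kwargs": {"rot": [[-1,0,0],[-2,0,0],[-3,0,0],[-4,0,0],[-5,0,0],[-6,0,0],[-6.84,0,0],[-7.1,0,0],[-7.1,0,0],[-7.1,0,0]], "xyz": [[0,0,0],[0,0,0],[0,-0.02,0],[0,-0.02,0],[0,-0.02,0],[0,-0.02,0],[0,-0.02,0],[0,-0.02,0],[0,-0.02,0],[0,-0.02,0]], "claw": [0,0,0,0,0,0,0,0,0,0]}}

```text
t: 4.0
tool_pos: [0.546, -0.0469, 0.069]
eef_rot: [0.701, 0.103, 0.698, -0.102]
ft_force: [4.8, 0.9, -0.1]
width: 0.0081
```

```bash
python3 - <<'E'
from h import *
o,p,r=st(); print(o["torque"].round(2), np.degrees(np.arctan2(*r.as_matrix()[1::-1,1])))
rows((bx(.06,.03,.067),down(70.8)))
E
```

```text
[ 0.41 -1.07 -0.67] 73.35984722398264
t 4.0 pos [ 0.546  -0.0469  0.069 ] q [-0.09  0.33 -0.41  0.82  0.    0.2 ] w 0.0081 F [ 4.8  0.9 -0.1]
rot [0.26, 0.02, -0.01] xyz [0.033, -0.016, -0.033]
```

```bash
python3 - <<'E'
from h import *
o,p,r=st(); M=r.as_matrix()
rows((p+[0,0,.04],M),(bx(.06,-.03,.11)+[.001,0,0],down(8)),(bx(.06,-.03,.068)+[.001,0,0],down(8)))
E
```

```text
t 4.0 pos [ 0.546  -0.0469  0.069 ] q [-0.09  0.33 -0.41  0.82  0.    0.2 ] w 0.0081 F [ 4.8  0.9 -0.1]
rot [0.0, -0.0, -0.0] xyz [-0.667, 0.002, 0.003]
rot [6.54, 0.01, -0.03] xyz [-0.686, -1.008, -0.059]
rot [6.54, 0.01, -0.03] xyz [0.014, -1.01, -0.062]
```

Request:
{"fn": "drive_tool", "kwargs": {"rot": [[0.2,0,0],[0.2,0,0],[0.2,0,0],[1.2,0,0],[2.2,0,0],[3.2,0,0],[4.2,0,0],[5.2,0,0],[6.2,0,0],[6.8,0,0]], "xyz": [[0,0,0],[0,0,0],[-0.68,0,0],[-0.68,-0.3,-0.03],[-0.68,-0.6,-0.06],[-0.68,-1.0,-0.06],[-0.68,-1.0,-0.06],[-0.68,-1.0,-0.06],[-0.68,-1.0,-0.06],[-0.68,-1.0,-0.06]], "claw": [0.45,0.45,0.45,0.45,0.45,0.45,0.45,0.45,0.45,0.45]}}

```text
t: 5.25
tool_pos: [0.5222, -0.1038, 0.1084]
eef_rot: [0.522, 0.476, 0.523, -0.477]
ft_force: [0.1, 0.2, 0.1]
width: 0.0384
```

```bash
python3 - <<'E'
from h import *
rows((bx(.06,-.03,.068)+[.001,0,0],down(8)))
s=cams.capture("scene")
f=lambda im,x,y,w,h,k:cv2.resize(im[y:y+h,x:x+w],None,fx=k,fy=k,interpolation=cv2.INTER_CUBIC)
cv2.imwrite("pics/s3.png",f(s,255,220,110,100,5))
E
```

```text
t 5.25 pos [ 0.5222 -0.1038  0.1084] q [-0.2   0.27 -0.4   0.9  -0.    1.28] w 0.0384 F [0.1 0.2 0.1]
rot [-0.28, -0.0, 0.01] xyz [0.674, 0.049, 0.006]
```

View pics/s3.png

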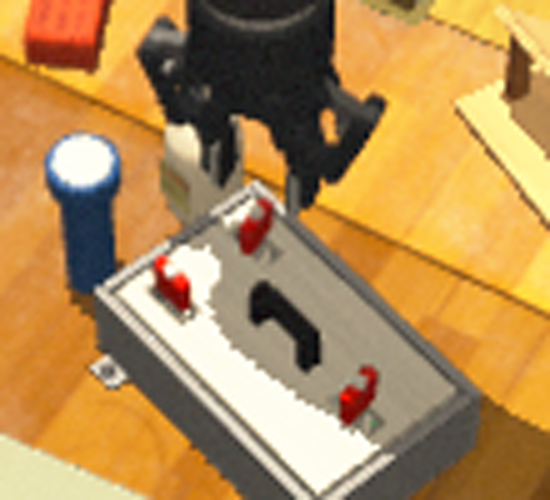

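Screw a (about (165,285) in the crop) now lies along the box. The gripper is above screw b.

Request:
{"fn": "drive_tool", "kwargs": {"rot": [[-0.28,0,0],[-0.28,0,0],[-0.28,0,0],[-0.28,0,0],[-0.28,0,0],[-0.28,0,0]], "xyz": [[0,0.05,0],[0.4,0.05,0],[0.67,0.05,0],[0.67,0.05,0],[0.67,0.05,0],[0.67,0.05,0]], "claw": [0.45,0.45,0.45,0.2,0,0]}}

```text
t: 6.05
tool_pos: [0.5254, -0.1036, 0.0684]
eef_rot: [0.534, 0.462, 0.535, -0.463]
ft_force: [0.0, -0.3, -4.8]
width: 0.0078
```

```bash
python3 - <<'E'
from h import *
o,p,r=st(); print(o["torque"].round(2))
rows((bx(.06,-.03,.068),down(70.8)))
E
```

```text
[-0.04  0.2  -0.01]
t 6.05 pos [ 0.5254 -0.1036  0.0684] q [-0.19  0.32 -0.44  0.82 -0.    1.23] w 0.0078 F [ 0.  -0.3 -4.8]
rot [-6.25, -0.0, 0.0] xyz [0.007, -0.022, 0.002]
```

Request:
{"fn": "drive_tool", "kwargs": {"rot": [[-1,0,0],[-2,0,0],[-3,0,0],[-4,0,0],[-5,0,0],[-6,0,0],[-6.5,0,0],[-6.5,0,0],[-6.5,0,0]], "xyz": [[0,0,0],[0,0,0],[0,0,0],[0,0,0],[0,0,0],[0,0,0],[0,0,0],[0,0,0],[0,0,0]], "claw": [0,0,0,0,0,0,0,0,0]}}

```text
t: 7.18
tool_pos: [0.5257, -0.1033, 0.0685]
eef_rot: [0.699, 0.104, 0.7, -0.103]
ft_force: [-1.2, 0.2, -4.0]
width: 0.0077
```

```bash
python3 - <<'E'
from h import *
o,p,r=st(); M=r.as_matrix(); print(o["torque"].round(2), np.degrees(np.arctan2(*M[1::-1,1])))
rows((p+[0,0,.045],M),(bx(-.06,0,.11)+[.001,0,0],down(-7)),(bx(-.06,0,.068)+[.001,0,0],down(-7)))
E
```

```text
[ 0.3   0.15 -0.65] 73.14446070356854
t 7.17 pos [ 0.5257 -0.1033  0.0685] q [-0.19  0.32 -0.44  0.82  0.    0.1 ] w 0.0077 F [-1.2  0.2 -4. ]
rot [0.0, 0.0, -0.0] xyz [-0.75, 0.0, -0.0]
rot [8.01, -0.0, -0.0] xyz [-0.691, 0.57, -1.985]
rot [8.01, -0.0, -0.0] xyz [0.009, 0.57, -1.985]
```

Request:
{"fn": "drive_tool", "kwargs": {"rot": [[0.2,0,0],[0.2,0,0],[0.2,0,0],[1.2,0,0],[2.2,0,0],[3.2,0,0],[4.2,0,0],[5.2,0,0],[6.2,0,0],[7.2,0,0]], "xyz": [[0,0,0],[0,0,0],[-0.75,0,0],[-0.75,0.1,-0.4],[-0.72,0.3,-1.0],[-0.7,0.5,-1.6],[-0.7,0.57,-1.98],[-0.7,0.57,-1.98],[-0.7,0.57,-1.98],[-0.7,0.57,-1.98]], "claw": [0.45,0.45,0.45,0.45,0.45,0.45,0.45,0.45,0.45,0.45]}}

```text
t: 8.43
tool_pos: [0.4226, -0.0366, 0.1112]
eef_rot: [0.505, 0.496, 0.504, -0.496]
ft_force: [-0.4, -0.6, -0.3]
width: 0.0385
```

```bash
python3 - <<'E'
from h import *
rows((bx(-.06,0,.068)+[.001,0,0],down(-7)))
s=cams.capture("scene")
f=lambda im,x,y,w,h,k:cv2.resize(im[y:y+h,x:x+w],None,fx=k,fy=k,interpolation=cv2.INTER_CUBIC)
cv2.imwrite("pics/s4.png",f(s,255,220,110,100,5))
E
```

```text
t 8.43 pos [ 0.4226 -0.0366  0.1112] q [-0.09  0.07 -0.63  0.86 -0.    1.47] w 0.0385 F [-0.4 -0.6 -0.3]
rot [0.79, 0.0, -0.01] xyz [0.719, -0.017, -0.009]
```

View pics/s4.png

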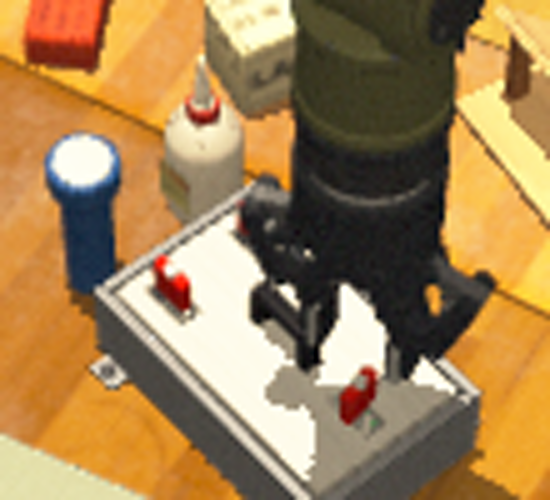

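Request:
{"fn": "drive_tool", "kwargs": {"rot": [[0.7,0,0],[0.7,0,0],[0.7,0,0],[0.7,0,0],[0.7,0,0],[0.7,0,0],[0.7,0,0]], "xyz": [[0,-0.02,0],[0,-0.02,0],[0.4,-0.02,0],[0.71,-0.02,0],[0.71,-0.02,0],[0.71,-0.02,0],[0.71,-0.02,0]], "claw": [0.33,0.33,0.33,0.33,0,0,0]}}

```text
t: 9.35
tool_pos: [0.4216, -0.0367, 0.0677]
eef_rot: [0.475, 0.524, 0.474, -0.524]
ft_force: [6.0, -0.8, -17.7]
width: 0.0081
```

```bash
python3 - <<'E'
from h import *
o,p,r=st(); print(o["torque"].round(2))
rows((p,down(70.8)))
E
```

```text
[-0.15 -1.34 -0.02]
t 9.35 pos [ 0.4216 -0.0367  0.0677] q [-0.09  0.13 -0.69  0.75 -0.    1.58] w 0.0081 F [  6.   -0.8 -17.7]
rot [-7.64, 0.01, -0.01] xyz [0.0, 0.0, 0.0]
```

Request:
{"fn": "drive_tool", "kwargs": {"rot": [[-1,0,0],[-2,0,0],[-3,0,0],[-4,0,0],[-5,0,0],[-6,0,0],[-7,0,0],[-7.9,0,0],[-7.9,0,0],[-7.9,0,0]], "xyz": [[0.02,0,0],[0.02,0,0],[0.02,0,0],[0.02,0,0],[0.02,0,0],[0.02,0,0],[0.02,0,0],[0.02,0,0],[0.02,0,0],[0.02,0,0]], "claw": [0,0,0,0,0,0,0,0,0,0]}}

```text
t: 10.6
tool_pos: [0.4231, -0.0358, 0.0677]
eef_rot: [0.701, 0.104, 0.698, -0.102]
ft_force: [6.0, 3.0, -8.0]
width: 0.0076
```

```bash
python3 - <<'E'
from h import *
o,p,r=st(); M=r.as_matrix(); print(o["torque"].round(2), np.degrees(np.arctan2(*M[1::-1,1])))
rows((p+[0,0,.045],M),(bx(0,0,.115)+[.001,0,0],down(70.8)),(bx(0,0,.067)+[.001,0,0],down(70.8)))
E
```

```text
[ 0.63 -1.14 -0.77] 73.29996622173482
t 10.6 pos [ 0.4231 -0.0358  0.0677] q [-0.09  0.13 -0.69  0.75  0.    0.21] w 0.0076 F [ 6.  3. -8.]
rot [-0.0, 0.0, 0.0] xyz [-0.75, 0.002, 0.002]
rot [0.25, 0.02, -0.02] xyz [-0.786, -0.052, 0.98]
rot [0.25, 0.02, -0.02] xyz [0.014, -0.054, 0.978]
```

Request:
{"fn": "drive_tool", "kwargs": {"rot": [[0.25,0,0],[0.25,0,0],[0.25,0,0],[0.25,0,0],[0.25,0,0],[0.25,0,0]], "xyz": [[0,0,0],[0,0,0],[-0.75,0,0],[-0.79,-0.05,0.5],[-0.79,-0.05,0.98],[-0.79,-0.05,0.98]], "claw": [0.4,0.4,0.4,0.4,0.4,0.4]}}

```text
t: 11.35
tool_pos: [0.4785, -0.057, 0.115]
eef_rot: [0.698, 0.118, 0.696, -0.118]
ft_force: [-1.4, 0.8, 0.4]
width: 0.0339
```

```bash
python3 - <<'E'
from h import *
rows((bx(0,0,.0655)+[.001,0,0],down(70.8)))
s=cams.capture("scene")
f=lambda im,x,y,w,h,k:cv2.resize(im[y:y+h,x:x+w],None,fx=k,fy=k,interpolation=cv2.INTER_CUBIC)
cv2.imwrite("pics/s5.png",f(s,255,220,110,100,5))
E
```

```text
t 11.35 pos [ 0.4785 -0.057   0.115 ] q [-0.12  0.17 -0.51  0.89 -0.    0.22] w 0.0339 F [-1.4  0.8  0.4]
rot [0.0, 0.01, -0.0] xyz [0.825, 0.017, -0.011]
```

View pics/s5.png

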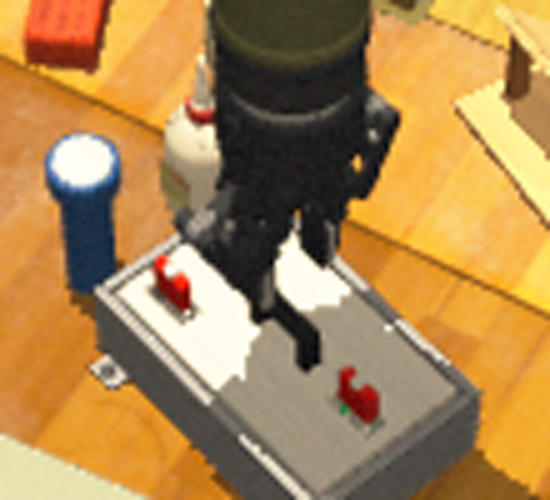

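Request:
{"fn": "drive_tool", "kwargs": {"rot": [[0,0,0],[0,0,0],[0,0,0],[0,0,0],[0,0,0],[0,0,0]], "xyz": [[0.4,0.02,-0.01],[0.82,0.02,-0.01],[0.82,0.02,-0.01],[0.82,0.02,-0.01],[0.82,0.02,-0.01],[0.82,0.02,-0.01]], "claw": [0.4,0.4,0.4,0,0,0], "force": 80}}

```text
t: 12.15
tool_pos: [0.4764, -0.055, 0.0661]
eef_rot: [0.698, 0.118, 0.697, -0.118]
ft_force: [-3.9, 1.4, 5.8]
width: 0.0106
```

Request:
{"fn": "drive_tool", "kwargs": {"rot": [[0,0,0],[0,0,0],[0,0,0]], "xyz": [[-0.05,0,0],[-0.15,0,0],[-0.15,0,0]], "claw": [0,0,0]}}

```text
t: 12.52
tool_pos: [0.4765, -0.0552, 0.0744]
eef_rot: [0.697, 0.118, 0.697, -0.118]
ft_force: [0.4, 0.2, -2.9]
width: 0.0104
```

```bash
python3 - <<'E'
from h import *
o,p,r=st(); print(o["torque"].round(2))
rows((p+[0,0,.12],r.as_matrix()))
E
```

```text
[ 0.02 -0.05 -0.02]
t 12.53 pos [ 0.4765 -0.0552  0.0744] q [-0.12  0.22 -0.56  0.79 -0.    0.22] w 0.0104 F [ 0.4  0.2 -2.9]
rot [0.0, 0.0, 0.0] xyz [-2.0, 0.0, 0.002]
```

Weight on the tool is −2.9 N, which matches the cover's 0.25 kg, so it came free. I'll lift it clear.

Request:
{"fn": "drive_tool", "kwargs": {"rot": [[0,0,0],[0,0,0],[0,0,0],[0,0,0],[0,0,0]], "xyz": [[-0.4,0,0],[-0.9,0,0],[-1.5,0,0],[-2.0,0,0],[-2.0,0,0]], "claw": [0,0,0,0,0]}}

```text
t: 13.15
tool_pos: [0.4778, -0.0553, 0.1959]
eef_rot: [0.699, 0.118, 0.696, -0.118]
ft_force: [0.0, -0.5, -3.8]
width: 0.0102
```

```bash
python3 - <<'E'
from h import *
s=cams.capture("scene")
cv2.imwrite("pics/s6.png",cv2.resize(s[150:350,220:450],None,fx=3,fy=3,interpolation=cv2.INTER_CUBIC))
o,p,r=st(); 
# cover frame relative tool: cover x=tool z dir... box yaw -19.2
RY=-29.7; C=np.array([.392,-.3145,.036])
Rr=np.eye(3); Rr[:2,:2]=rz(RY)
up=Rr@[0,.7071,.7071]; n=Rr@[0,-.7071,.7071]; rx=Rr@[1,0,0]
# tool: x=-n, z=rx (as now tool z ~ box x), y = z cross x
M=np.c_[-n,np.cross(rx,-n),rx]; print(M.round(3),np.linalg.det(M), r.as_matrix().round(3))
# TCP relative to cover underside centre: along n: .0155 ; cover centre target: corner + up*.05 + n*0
tgt=C+up*.052+n*(.0155+.004)
rows((tgt+n*.09+up*.02,M),(tgt,M))
E
```

```text
[[ 0.35   0.35   0.869]
 [ 0.614  0.614 -0.495]
 [-0.707  0.707  0.   ]] 0.99998082 [[ 0.002  0.33   0.944]
 [-0.     0.944 -0.33 ]
 [-1.     0.     0.002]]
t 13.2 pos [ 0.4767 -0.0552  0.1942] q [-0.12  0.11 -0.39  1.07 -0.    0.22] w 0.0104 F [ 0.  -0.2 -3.6]
rot [0.99, -0.4, 4.48] xyz [0.495, -4.981, 0.011]
rot [0.99, -0.4, 4.48] xyz [1.792, -4.17, 0.159]
```

View pics/s6.png

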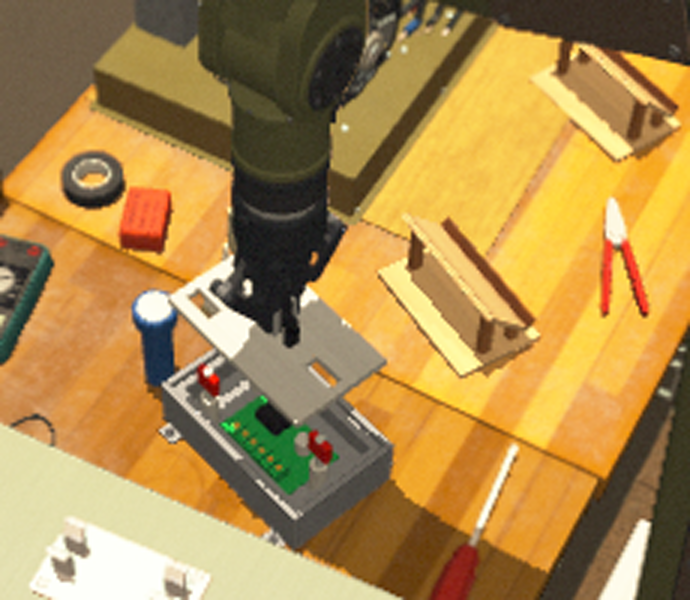

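Cover lifted level and all three heads clear of it. Now I'll carry it over to the rest and tilt it.

Request:
{"fn": "drive_tool", "kwargs": {"rot": [[0,0,0],[0,0,0],[0.2,-0.08,0.9],[0.4,-0.16,1.8],[0.6,-0.24,2.7],[0.8,-0.32,3.6],[0.99,-0.4,4.48],[0.99,-0.4,4.48],[0.99,-0.4,4.48]], "xyz": [[0.0,-0.8,0],[0,-1.6,0],[0,-2.4,0],[0,-3.2,0],[0.1,-4.0,0],[0.3,-4.6,0.01],[0.49,-4.98,0.01],[0.49,-4.98,0.01],[0.49,-4.98,0.01]], "claw": [0,0,0,0,0,0,0,0,0]}}

```text
t: 14.32
tool_pos: [0.3778, -0.3368, 0.1632]
eef_rot: [0.7, 0.429, 0.563, 0.094]
ft_force: [0.3, 0.2, -2.2]
width: 0.0104
```

```bash
cat >> h.py <<'E'
RY=-29.7; C=np.array([.392,-.3145,.036])
Rr=np.eye(3); Rr[:2,:2]=rz(RY)
up=Rr@[0,.7071,.7071]; n=Rr@[0,-.7071,.7071]; rx=Rr@[1,0,0]
ML=np.c_[-n,np.cross(rx,-n),rx]
E
python3 - <<'E'
from h import *
tgt=C+up*.052+n*(.0155)
rows((tgt+n*.02,ML),(tgt+n*.004,ML),(tgt,ML))
s=cams.capture("scene");a=cams.capture("top")
cv2.imwrite("pics/s7.png",np.hstack([cv2.resize(s[150:330,290:450],None,fx=3,fy=3),cv2.resize(a[220:350,290:400],None,fx=2.9,fy=540/130)]))
E
```

```text
t 14.32 pos [ 0.3778 -0.3368  0.1632] q [-1.12  0.55 -0.12  1.42  0.62 -0.77] w 0.0104 F [ 0.3  0.2 -2.2]
rot [-0.01, -0.02, 0.01] xyz [1.218, -0.32, 0.026]
rot [-0.01, -0.02, 0.01] xyz [1.485, -0.319, 0.027]
rot [-0.01, -0.02, 0.01] xyz [1.552, -0.319, 0.027]
```

View pics/s7.png

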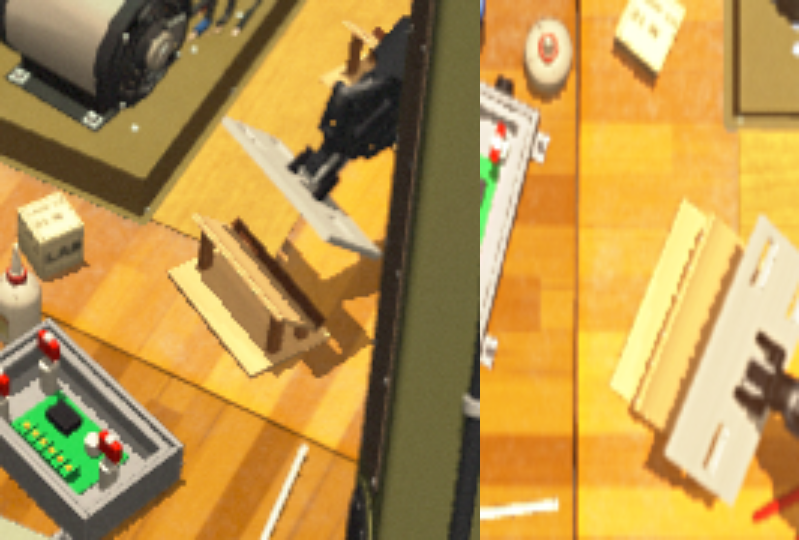

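Request:
{"fn": "drive_tool", "kwargs": {"rot": [[0,0,0],[0,0,0],[0,0,0],[0,0,0],[0,0,0]], "xyz": [[0.5,-0.22,0.03],[1.0,-0.22,0.03],[1.3,-0.22,0.03],[1.48,-0.22,0.03],[1.48,-0.22,0.03]], "claw": [0,0,0,0,0]}}

```text
t: 15.05
tool_pos: [0.4066, -0.291, 0.0935]
eef_rot: [0.701, 0.427, 0.563, 0.094]
ft_force: [-0.8, -1.0, -3.2]
width: 0.01
```

```bash
python3 - <<'E'
from h import *
o,p,r=st();print(Rr.T@(p-C))
tgt=C+up*.052+n*(.0155)
rows((tgt+n*.004,ML),(tgt,ML))
s=cams.capture("scene");a=cams.capture("top")
cv2.imwrite("pics/s8.png",np.hstack([cv2.resize(s[200:320,320:430],None,fx=4,fy=4),cv2.resize(a[240:350,320:400],None,fx=4,fy=480/110)]))
E
```

```text
[0.00103364 0.02763866 0.05749716]
t 15.05 pos [ 0.4066 -0.291   0.0935] q [-1.04  0.57 -0.27  1.2   0.66 -0.68] w 0.01 F [-0.8 -1.  -3.2]
rot [0.02, -0.01, 0.02] xyz [0.027, -0.137, -0.018]
rot [0.02, -0.01, 0.02] xyz [0.094, -0.136, -0.017]
```

View pics/s8.png

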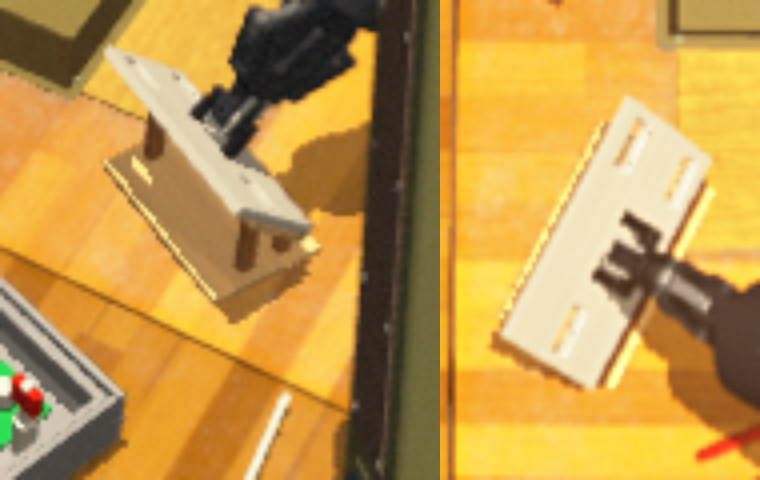

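Request:
{"fn": "drive_tool", "kwargs": {"rot": [[0,0,0],[0,0,0],[0,0,0]], "xyz": [[0.05,-0.03,-0.02],[0.09,-0.06,-0.02],[0.09,-0.06,-0.02]], "claw": [0,0,0]}}

```text
t: 15.52
tool_pos: [0.4053, -0.2902, 0.0856]
eef_rot: [0.7, 0.429, 0.563, 0.094]
ft_force: [0.6, 0.9, -3.3]
width: 0.01
```

```bash
python3 - <<'E'
from h import *
o,p,r=st();print("n,up force",o["ft_force"]@n,o["ft_force"]@up, (p-C)@n,(p-C)@up)
E
```

```text
n,up force -3.1054576477522766 -1.5608180639977485 0.0154743366581015 0.054620596687512825
```

Request:
{"fn": "drive_tool", "kwargs": {"rot": [[0,0,0],[0,0,0]], "xyz": [[0.04,-0.02,0],[0.04,-0.02,0]], "claw": [0,0]}}

```text
t: 15.78
tool_pos: [0.4056, -0.2903, 0.0851]
eef_rot: [0.7, 0.429, 0.563, 0.093]
ft_force: [-9.4, -4.2, 12.2]
width: 0.0102
```

```bash
python3 - <<'E'
from h import *
o,p,r=st();print("n,up force",o["ft_force"]@n,o["ft_force"]@up, (p-C)@n,(p-C)@up)
E
```

```text
n,up force 14.49908857194821 2.726437862323114 0.015067589292879777 0.05434536417375771
```

Request:
{"fn": "drive_tool", "kwargs": {"rot": [[0,0,0],[0,0,0],[0,0,0],[0,0,0],[0,0,0]], "xyz": [[-0.03,0,0],[-0.03,0,0],[-0.03,0,0],[-0.03,0,0],[-0.03,-0.05,0]], "claw": [0.1,0.2,0.3,0.4,0.4]}}

```text
t: 16.4
tool_pos: [0.4044, -0.2922, 0.0825]
eef_rot: [0.7, 0.429, 0.563, 0.094]
ft_force: [0.2, -0.6, -0.1]
width: 0.0342
```

```bash
python3 - <<'E'
from h import *
o,p,r=st();print("n,up force",o["ft_force"]@n,o["ft_force"]@up, (p-C)@n,(p-C)@up)
s=cams.capture("scene");a=cams.capture("top")
cv2.imwrite("pics/s9.png",np.hstack([cv2.resize(s[200:320,320:430],None,fx=4,fy=4),cv2.resize(a[240:350,320:400],None,fx=4,fy=480/110)]))
E
```

```text
n,up force 0.2312195968741302 -0.3601387026338037 0.014894281861336617 0.050915786038614304
```

View pics/s9.png

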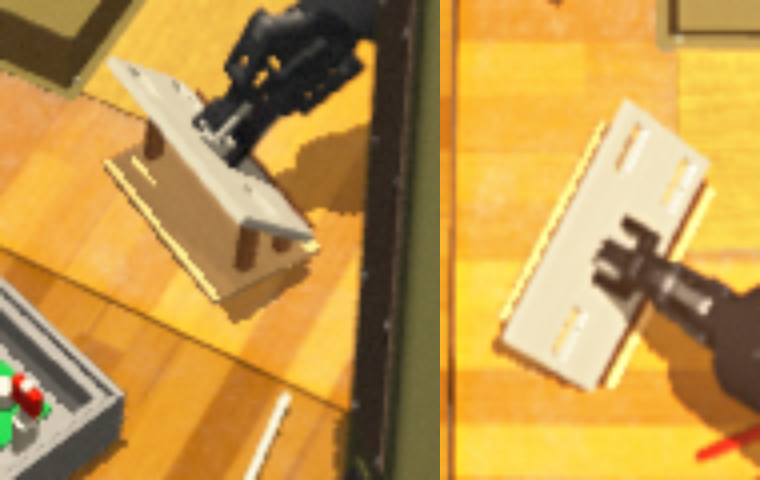

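Request:
{"fn": "drive_tool", "kwargs": {"rot": [[0,0,0],[0,0,0],[0,0,0],[0,0,0]], "xyz": [[-0.3,0,0],[-0.9,0,0],[-1.8,0,0],[-1.8,0,0]], "claw": [0.4,0.4,0.4,0.4]}}

```text
t: 17.0
tool_pos: [0.3667, -0.3621, 0.1609]
eef_rot: [0.702, 0.428, 0.562, 0.092]
ft_force: [0.7, -1.1, -0.9]
width: 0.0343
```

```bash
cat >> h.py <<'E'
MU=np.c_[-up,-n,rx]
MD=np.c_[[0,0,-1.],Rr@[0,1,0],rx]
E
python3 - <<'E'
from h import *
s=cams.capture("scene");a=cams.capture("top")
cv2.imwrite("pics/t10.png",a);cv2.imwrite("pics/sc10.png",s)
cv2.imwrite("pics/s10.png",np.hstack([cv2.resize(s[200:320,320:430],None,fx=4,fy=4),cv2.resize(a[240:350,320:400],None,fx=4,fy=480/110)]))
e=C+up*.1+n*.004
rows((e+up*.02+np.array([0,0,.08]),MD),(e+up*.05,MU),(e-up*.027,MU))
E
```

```text
t 17.1 pos [ 0.3666 -0.3589  0.1587] q [-1.15  0.59 -0.07  1.44  0.61 -0.8 ] w 0.0341 F [-0.2  0.3  0. ]
rot [-0.0, -0.01, -4.49] xyz [1.036, 2.102, 0.0]
rot [0.0, -0.01, -8.99] xyz [1.979, 1.661, 0.001]
rot [0.0, -0.01, -8.99] xyz [1.981, 0.377, 0.002]
```

View pics/s10.png

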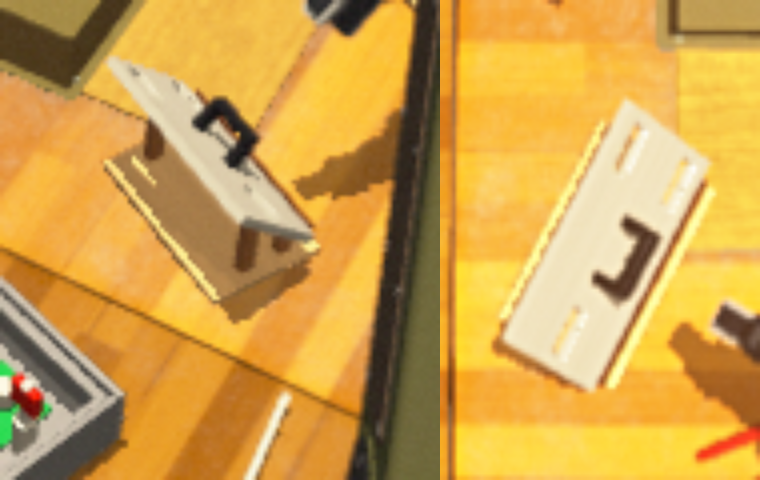

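```bash
python3 - <<'E'
from h import *
for nme,pts,z in (("up",[(366.5,262),(334.8,316.8)],.1124),("lo",[(387.3,276.7),(357.5,328.8)],.042)):
    P=onz("top",pts,z); print(nme,((P-C)@np.c_[rx,up,n]).round(4), np.degrees(np.arctan2(*(P[0]-P[1])[1::-1])))
P=onz("scene",[(347,214.3),(380,254)],.1124); print(((P-C)@np.c_[rx,up,n]).round(4))
P=tri([(347,214.3),(380,254)],[(366.5,262),(334.8,316.8)]);print(P, ((P[:,:3]-C)@np.c_[rx,up,n]).round(4))
E
```

```text
up [[ 0.0874  0.1046  0.0035]
 [-0.0825  0.1046  0.0034]] -29.725841837974457
lo [[ 0.0872  0.0015  0.007 ]
 [-0.0813  0.0013  0.0072]] -29.611561700858715
[[ 0.0838  0.1024  0.0057]
 [-0.0832  0.1012  0.0069]]
[[ 0.50128732 -0.29681594  0.11095551  0.00464906]
 [ 0.35394141 -0.21217517  0.11552645  0.00424341]] [[ 0.0862  0.1022  0.0039]
 [-0.0838  0.1057  0.0067]]
```

Request:
{"fn": "drive_tool", "kwargs": {"rot": [[0,0,0],[0,0,-1],[0,0,-2],[0,0,-3],[0,0,-4],[0,0,-5],[0,0,-6],[0,0,-7],[0,0,-8],[0,0,-9]], "xyz": [[-0.2,0.7,0.03],[0,1.4,0.03],[0.5,1.9,0.03],[1.03,2.1,0.03],[1.4,2.1,0.03],[1.7,2.1,0.03],[1.98,2.1,0.03],[1.98,2.1,0.03],[1.98,2.0,0.03],[1.98,1.8,0.03]], "claw": [0.45,0.45,0.45,0.45,0.45,0.45,0.45,0.45,0.45,0.45]}}

```text
t: 18.35
tool_pos: [0.4479, -0.2188, 0.1508]
eef_rot: [0.562, -0.098, 0.7, -0.43]
ft_force: [0.1, -0.9, -0.6]
width: 0.0384
```

Request:
{"fn": "drive_tool", "kwargs": {"rot": [[0,0,0],[0,0,0]], "xyz": [[0,0,0],[0,0,0]], "claw": [0.45,0.45]}}

```text
t: 18.6
tool_pos: [0.4472, -0.2198, 0.1509]
eef_rot: [0.562, -0.095, 0.701, -0.428]
ft_force: [1.2, 0.1, 0.7]
width: 0.0384
```

```bash
python3 - <<'E'
from h import *
s=cams.capture("scene");a=cams.capture("top")
cv2.imwrite("pics/s11.png",np.hstack([cv2.resize(s[200:320,320:430],None,fx=4,fy=4),cv2.resize(a[240:350,320:400],None,fx=4,fy=480/110)]))
e=C+up*.101+n*.0045+rx*.002
rows((e+up*.03,MU),(e-up*.026,MU))
E
```

```text
t 18.7 pos [ 0.4477 -0.2207  0.1525] q [-0.03  0.48 -0.25  1.27 -0.67  0.64] w 0.0384 F [-0.4 -0.5  0.7]
rot [-0.01, 0.0, -0.01] xyz [0.476, 0.012, 0.002]
rot [-0.01, 0.0, -0.01] xyz [1.409, 0.01, 0.001]
```

View pics/s11.png

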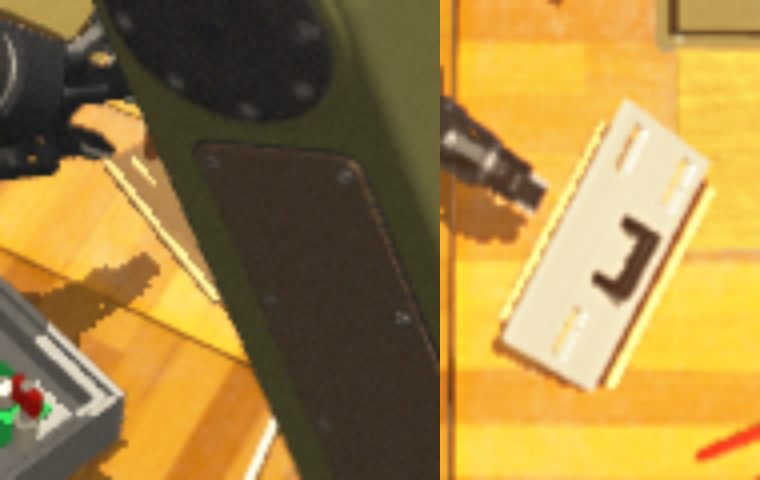

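Gripper at top-crop (540,190), lined up with the cover's upper edge. Now I'll go in.

Request:
{"fn": "drive_tool", "kwargs": {"rot": [[0,0,0],[0,0,0],[0,0,0],[0,0,0],[0,0,0]], "xyz": [[0.5,0.01,0],[0.9,0.01,0],[1.2,0.01,0],[1.4,0.01,0],[1.4,0.01,0]], "claw": [0.45,0.45,0.45,0.45,0.45]}}

```text
t: 19.32
tool_pos: [0.4178, -0.2722, 0.0922]
eef_rot: [0.562, -0.094, 0.701, -0.429]
ft_force: [0.0, -0.1, 0.1]
width: 0.0383
```

```bash
python3 - <<'E'
from h import *
a=cams.capture("top")
cv2.imwrite("pics/s12.png",cv2.resize(a[240:350,300:400],None,fx=5,fy=5))
e=C+up*.101+n*.0045+rx*.002
rows((e-up*.026,MU))
E
```

```text
t 19.38 pos [ 0.4183 -0.2719  0.0923] q [-0.13  0.49 -0.39  1.05 -0.71  0.53] w 0.0385 F [-0.6 -0.1  1. ]
rot [-0.0, -0.0, 0.0] xyz [0.004, -0.002, 0.004]
```

View pics/s12.png

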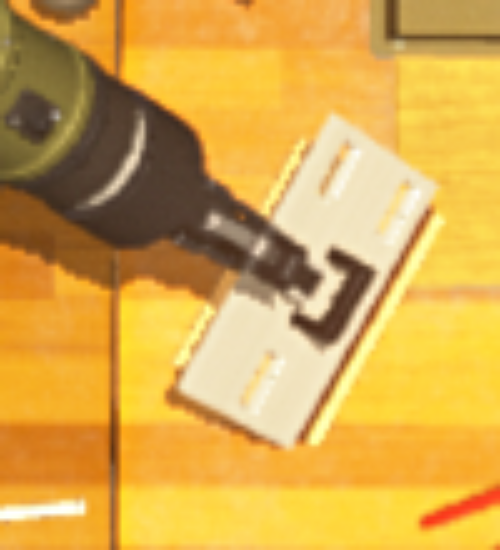

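Request:
{"fn": "drive_tool", "kwargs": {"rot": [[0,0,0],[0,0,0],[0,0,0],[0,0,0],[0,0,0]], "xyz": [[0,0,0],[0,0,0],[0,0,0],[0,0,0],[0,0,0]], "claw": [0.3,0.15,0,0,0], "force": 80}}

```text
t: 20.0
tool_pos: [0.419, -0.271, 0.0916]
eef_rot: [0.562, -0.095, 0.701, -0.428]
ft_force: [2.2, 5.1, 4.8]
width: 0.0068
```

```bash
python3 - <<'E'
from h import *
o,p,r=st(); M=r.as_matrix();print("n,up",o["ft_force"]@n,o["ft_force"]@up)
rows((p+n*.03+up*.03,M),(p+[0,0,.15],MD))
E
```

```text
n,up -0.5427296348012989 7.3107036004997115
t 20.0 pos [ 0.419  -0.271   0.0916] q [-0.13  0.5  -0.39  1.05 -0.71  0.53] w 0.0068 F [2.2 5.1 4.8]
rot [0.0, -0.0, 0.0] xyz [-0.5, -0.5, -0.001]
rot [0.01, -0.0, 4.5] xyz [-1.767, -1.769, -0.002]
```

Request:
{"fn": "drive_tool", "kwargs": {"rot": [[0,0,0],[0,0,0],[0,0,0],[0,0,0.9],[0,0,1.8],[0,0,2.7],[0,0,3.6],[0,0,4.5],[0,0,4.5],[0,0,4.5]], "xyz": [[-0.15,-0.15,0],[-0.5,-0.5,0],[-0.9,-0.9,0],[-1.4,-1.4,0],[-1.9,-1.9,0],[-2.2,-2.2,0],[-2.5,-2.5,0],[-2.5,-2.5,0],[-2.5,-2.5,0],[-2.5,-2.5,0]], "claw": [0,0,0,0,0,0,0,0,0,0]}}

```text
t: 21.25
tool_pos: [0.4178, -0.2711, 0.3029]
eef_rot: [0.682, 0.18, 0.685, -0.182]
ft_force: [0.6, 0.4, -2.9]
width: 0.0065
```

```bash
cat >> h.py <<'E'
CY=5.9; CC=np.array([.477,.1934,.134])
E
python3 - <<'E'
from h import *
s=cams.capture("scene");a=cams.capture("top")
cv2.imwrite("pics/t13.png",a);cv2.imwrite("pics/sc13.png",s)
cv2.imwrite("pics/s13.png",np.hstack([cv2.resize(s[120:320,260:440],None,fx=2.5,fy=2.5),cv2.resize(a[200:350,280:400],None,fx=2.6,fy=500/150)]))
M=down(90+CY)
rows((CC+[0,0,.30],M),(CC+[0,0,.008+.074+.06],M))
E
```

```text
t 21.35 pos [ 0.4185 -0.2703  0.3027] q [-0.57  0.1  -0.15  1.32 -0.   -0.06] w 0.0068 F [ 0.4 -0.4 -3.1]
rot [-3.55, -0.02, 0.01] xyz [-2.197, 7.198, -2.972]
rot [-3.55, -0.02, 0.01] xyz [0.437, 7.205, -2.962]
```

View pics/s13.png

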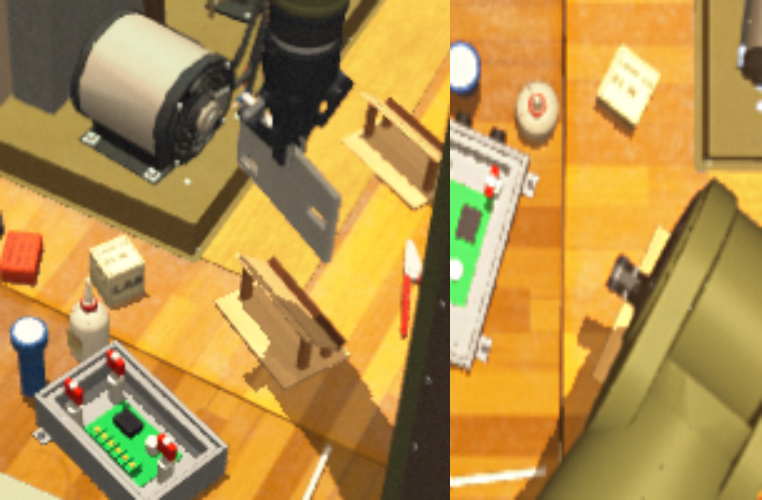

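Request:
{"fn": "drive_tool", "kwargs": {"rot": [[0,0,0],[-0.5,0,0],[-1,0,0],[-1.5,0,0],[-2,0,0],[-2.5,0,0],[-3,0,0],[-3.55,0,0],[-3.55,0,0],[-3.55,0,0]], "xyz": [[-0.1,0.7,-0.3],[-0.1,1.5,-0.65],[-0.1,2.3,-1.0],[-0.1,3.1,-1.3],[-0.1,3.9,-1.65],[-0.1,4.7,-2.0],[-0.1,5.5,-2.3],[-0.1,6.3,-2.6],[-0.1,6.9,-2.85],[-0.1,7.2,-2.97]], "claw": [0,0,0,0,0,0,0,0,0,0]}}

```text
t: 22.6
tool_pos: [0.4767, 0.1951, 0.3083]
eef_rot: [0.705, -0.038, 0.707, 0.037]
ft_force: [-0.1, -0.1, -3.2]
width: 0.0066
```

Request:
{"fn": "drive_tool", "kwargs": {"rot": [[0,0,0],[0,0,0]], "xyz": [[0,0,0],[0,0,0]], "claw": [0,0]}}

```text
t: 22.85
tool_pos: [0.4772, 0.1916, 0.309]
eef_rot: [0.705, -0.037, 0.707, 0.036]
ft_force: [-0.5, -0.7, -2.7]
width: 0.0066
```

```bash
python3 - <<'E'
from h import *
s=cams.capture("scene");a=cams.capture("top")
cv2.imwrite("pics/t14.png",a);cv2.imwrite("pics/sc14.png",s)
cv2.imwrite("pics/s14.png",np.hstack([cv2.resize(s[240:400,190:320],None,fx=3,fy=3),cv2.resize(a[200:320,120:230],None,fx=3.5,fy=4)]))
M=down(90+CY)
rows((CC+[0,0,.15],M),(CC+[0,0,.008+.074],M))
E
```

```text
t 22.95 pos [0.4774 0.1912 0.3092] q [ 0.38  0.13 -0.1   1.34 -0.    0.28] w 0.0067 F [-1.   0.6 -2.9]
rot [-0.01, -0.01, 0.01] xyz [0.42, 0.038, -0.002]
rot [-0.01, -0.01, 0.01] xyz [1.553, 0.039, 0.001]
```

View pics/s14.png

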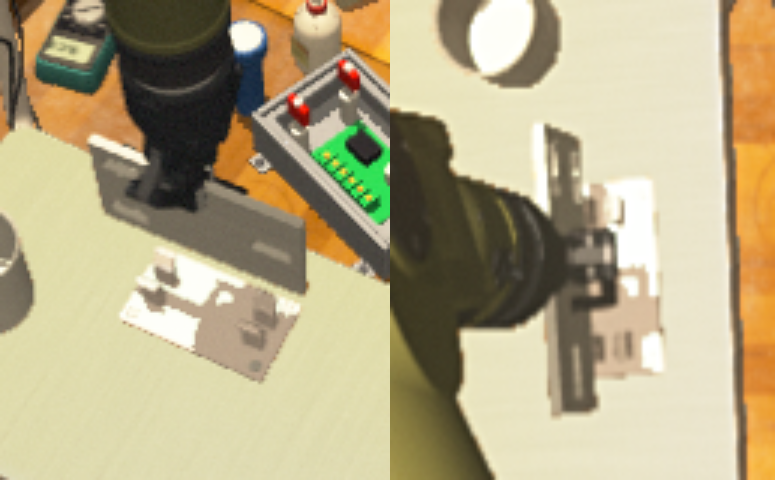

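Request:
{"fn": "drive_tool", "kwargs": {"rot": [[0,0,0],[0,0,0],[0,0,0],[0,0,0]], "xyz": [[0.4,0.038,0],[0.72,0.038,0],[0.72,0.038,0],[0.72,0.038,0]], "claw": [0,0,0,0]}}

```text
t: 23.45
tool_pos: [0.4776, 0.194, 0.2669]
eef_rot: [0.706, -0.036, 0.707, 0.036]
ft_force: [0.5, -0.2, -3.0]
width: 0.0066
```

```bash
python3 - <<'E'
from h import *
s=cams.capture("scene");a=cams.capture("top")
cv2.imwrite("pics/t15.png",a);cv2.imwrite("pics/sc15.png",s)
cv2.imwrite("pics/s15.png",cv2.resize(s[270:390,200:330],None,fx=6,fy=5,interpolation=cv2.INTER_CUBIC))
M=down(90+CY)
rows((CC+[0,0,.008+.074],M))
# cradle cheeks predicted in scene, at top z
Rc=rz(CY)
for x in (-.045,.045):
  for y in (-.0085,.0085):
    print(x,y,((proj("scene",np.r_[CC[:2]+Rc@[x,y],.177])-[200,270])*[6,5]).round(0))
for x in (-.085,.085):
  for y in (-.004,.004):
    o,p,r=st(); print("cov",x,y,((proj("scene",np.r_[p[:2]+Rc@[x,y],p[2]-.074])-[200,270])*[6,5]).round(0))
E
```

```text
t 23.55 pos [0.4778 0.1944 0.2671] q [ 0.39  0.14 -0.18  1.25  0.    0.28] w 0.0064 F [ 0.1 -0.  -2.8]
rot [-0.01, -0.0, -0.0] xyz [0.852, -0.015, -0.015]
-0.045 -0.0085 [[463. 352.]]
-0.045 0.0085 [[443. 382.]]
0.045 -0.0085 [[259. 281.]]
0.045 0.0085 [[238. 310.]]
cov -0.085 -0.004 [[547. 377.]]
cov -0.085 0.004 [[538. 391.]]
cov 0.085 -0.004 [[157. 242.]]
cov 0.085 0.004 [[147. 255.]]
```

View pics/s15.png

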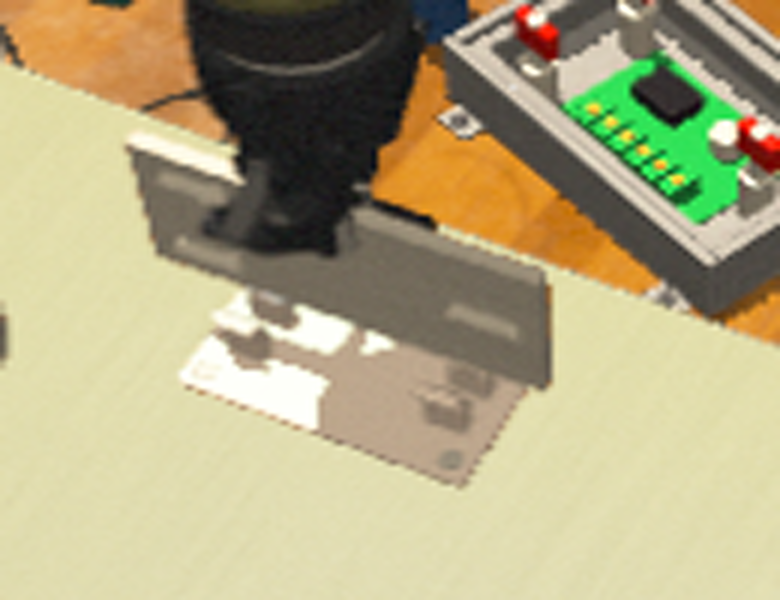

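Request:
{"fn": "drive_tool", "kwargs": {"rot": [[0,0,0],[0,0,0],[0,0,0]], "xyz": [[0.2,-0.015,-0.015],[0.35,-0.015,-0.015],[0.35,-0.015,-0.015]], "claw": [0,0,0]}}

```text
t: 23.92
tool_pos: [0.4755, 0.1931, 0.2437]
eef_rot: [0.705, -0.036, 0.708, 0.036]
ft_force: [-0.3, -0.9, -2.7]
width: 0.0063
```

```bash
python3 - <<'E'
from h import *
s=cams.capture("scene");a=cams.capture("top")
cv2.imwrite("pics/s16.png",np.hstack([cv2.resize(s[290:390,210:310],None,fx=5,fy=5,interpolation=cv2.INTER_CUBIC),cv2.resize(a[220:320,160:210],None,fx=5,fy=5)]))
M=down(90+CY)
rows((CC+[0,0,.008+.074],M))
E
```

```text
t 24.02 pos [0.4762 0.1935 0.2447] q [ 0.39  0.15 -0.23  1.2   0.    0.28] w 0.0068 F [-0.4  1.  -3.1]
rot [-0.0, -0.01, 0.0] xyz [0.479, -0.002, 0.014]
```

View pics/s16.png

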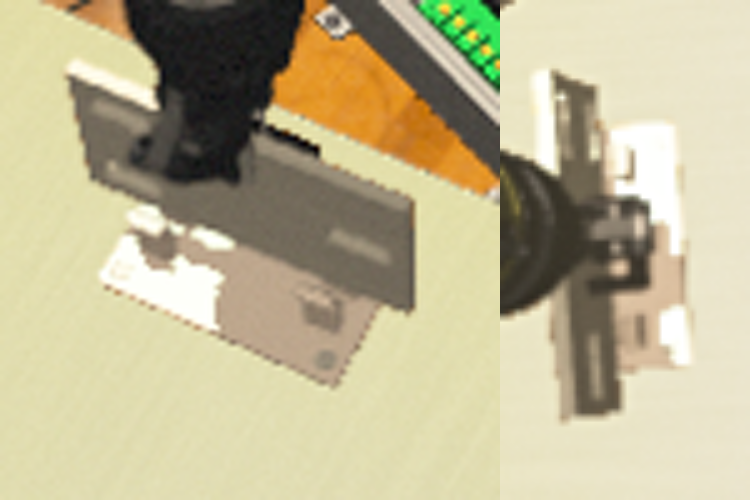

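The cover's lower edge is between the cheeks and there is no side force, so I'll keep going down.

Request:
{"fn": "drive_tool", "kwargs": {"rot": [[0,0,0],[0,0,0],[0,0,0],[0,0,0]], "xyz": [[0.12,0,0],[0.25,0,0],[0.38,0,0],[0.38,0,0]], "claw": [0,0,0,0]}}

```text
t: 24.52
tool_pos: [0.4757, 0.1932, 0.2212]
eef_rot: [0.705, -0.036, 0.707, 0.036]
ft_force: [0.1, -0.5, -3.0]
width: 0.0067
```

```bash
python3 - <<'E'
from h import *
M=down(90+CY)
rows((CC+[0,0,.008+.074],M)); print(manip.observe()["torque"].round(2))
E
```

```text
t 24.52 pos [0.4757 0.1932 0.2212] q [ 0.39  0.16 -0.27  1.15  0.    0.28] w 0.0067 F [ 0.1 -0.5 -3. ]
rot [-0.0, -0.02, 0.0] xyz [0.087, 0.001, 0.022]
[-0.04 -0.05  0.02]
```

Request:
{"fn": "drive_tool", "kwargs": {"rot": [[0,0,0],[0,0,0],[0,0,0]], "xyz": [[0.05,0,0],[0.09,0,0],[0.09,0,0]], "claw": [0,0,0]}}

```text
t: 24.9
tool_pos: [0.4764, 0.1935, 0.2169]
eef_rot: [0.706, -0.036, 0.707, 0.036]
ft_force: [-0.5, -0.2, -2.9]
width: 0.0069
```

```bash
python3 - <<'E'
from h import *
rows(); print(manip.observe()["torque"].round(2))
s=cams.capture("scene")
cv2.imwrite("pics/s17.png",cv2.resize(s[290:390,210:310],None,fx=6,fy=6,interpolation=cv2.INTER_CUBIC))
E
```

```text
t 24.9 pos [0.4764 0.1935 0.2169] q [ 0.39  0.16 -0.28  1.14  0.    0.28] w 0.0069 F [-0.5 -0.2 -2.9]
[-0.03  0.03  0.01]
```

View pics/s17.png

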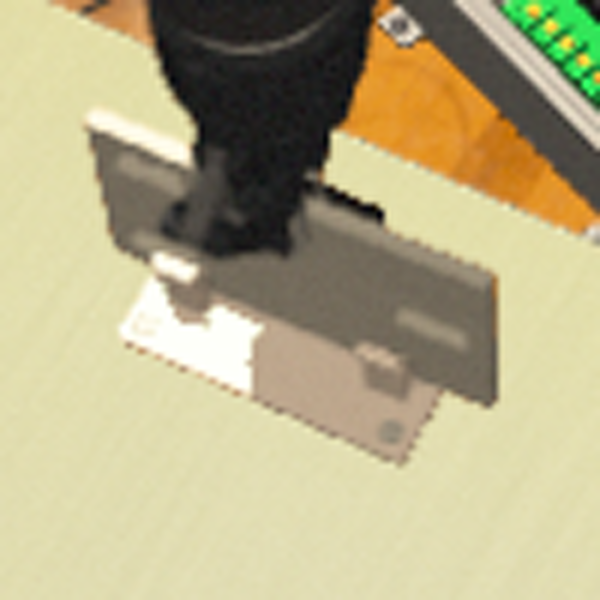

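The cover is inside both pairs of cheeks at about (175,270) and (380,365), and it isn't touching the floor yet. I'll ease it down until it does.

Request:
{"fn": "drive_tool", "kwargs": {"rot": [[0,0,0],[0,0,0],[0,0,0]], "xyz": [[0.03,0,0],[0.05,0,0],[0.05,0,0]], "claw": [0,0,0]}}

```text
t: 25.32
tool_pos: [0.4768, 0.1937, 0.2165]
eef_rot: [0.706, -0.036, 0.706, 0.036]
ft_force: [-5.2, -1.1, 15.6]
width: 0.0066
```

Request:
{"fn": "drive_tool", "kwargs": {"rot": [[0,0,0],[0,0,0],[0,0,0],[0,0,0],[0,0,0]], "xyz": [[-0.02,0,0],[-0.02,0,0],[-0.02,0,0],[-0.02,0,0],[-0.02,0,0]], "claw": [0.1,0.2,0.3,0.4,0.4]}}

```text
t: 25.95
tool_pos: [0.4762, 0.1935, 0.2148]
eef_rot: [0.705, -0.036, 0.707, 0.036]
ft_force: [-0.7, -0.5, -1.3]
width: 0.0342
```

Request:
{"fn": "drive_tool", "kwargs": {"rot": [[0,0,0],[0,0,0],[0,0,0],[0,0,0],[0,0,0],[0,0,0]], "xyz": [[-0.3,0,0],[-0.8,0,0],[-1.5,0,0],[-2.0,0,0],[-2.0,0,0],[-2.0,0,0]], "claw": [0.4,0.4,0.4,0.4,0.4,0.4]}}

```text
t: 26.7
tool_pos: [0.4763, 0.1935, 0.3342]
eef_rot: [0.705, -0.036, 0.707, 0.036]
ft_force: [0.2, -0.0, -1.0]
width: 0.0337
```

```bash
python3 - <<'E'
from h import *
rows()
s=cams.capture("scene");a=cams.capture("top")
cv2.imwrite("pics/sc18.png",s);cv2.imwrite("pics/t18.png",a)
cv2.imwrite("pics/s18.png",np.hstack([cv2.resize(s[280:390,200:310],None,fx=4.5,fy=4.5,interpolation=cv2.INTER_CUBIC),cv2.resize(a[220:320,150:210],None,fx=4.95,fy=4.95)]))
E
```

```text
t 26.7 pos [0.4763 0.1935 0.3342] q [ 0.39  0.13 -0.04  1.4   0.    0.28] w 0.0337 F [ 0.2 -0.  -1. ]
```

View pics/s18.png

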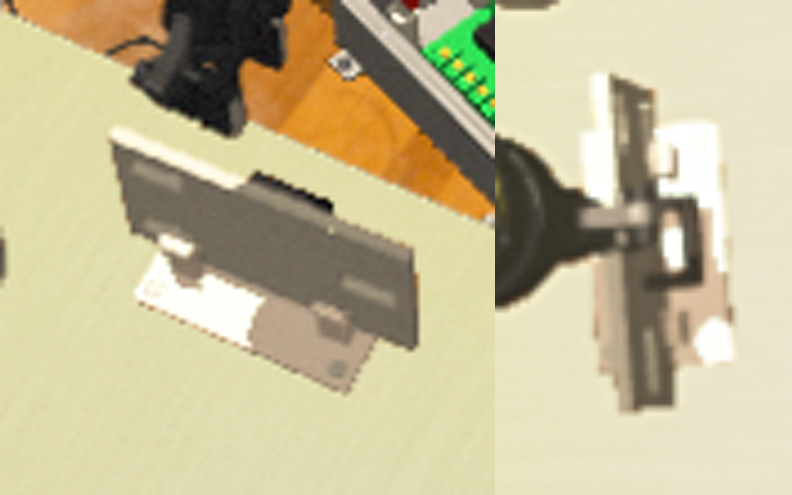

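View pics/sc18.png

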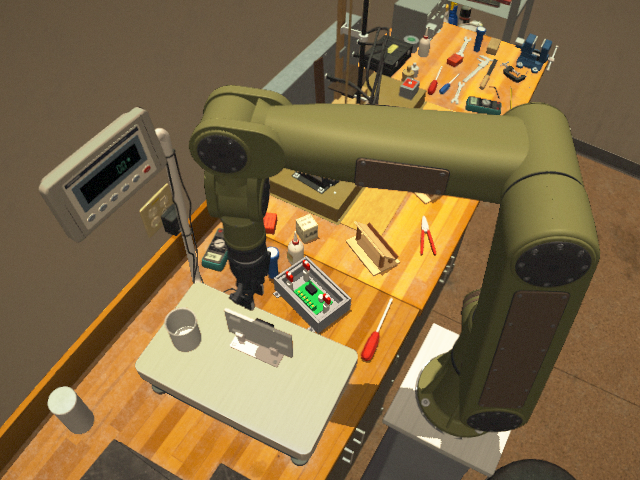

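```bash
python3 - <<'E'
from h import *
print(tri([(224.9,308.9)],[(169.6,235.2)]))
P=onz("scene",[(224.9,308.9),(292.0,334.5)],.242);print(P,np.linalg.norm(P[0]-P[1]),P.mean(0),np.degrees(np.arctan2(*(P[0]-P[1])[1::-1])))
print(manip.sign_off())
E
```

```text
[[0.55747257 0.20268139 0.24556891 0.00162805]]
[[0.55831901 0.20082076 0.242     ]
 [0.39181982 0.17892025 0.242     ]] 0.16793335985346236 [0.47506941 0.18987051 0.242     ] 7.493394717242177
the job is handed in; nothing more can be done
None
```

The cover is standing upright in the cradle on the balance, released, and the job is handed in at about 26.8 s. No verdict came back.

- **Thumbscrews:** I turned a, b and c anticlockwise one after another until the wrist torque rose to about 0.7 N m at the stop. The pictures showed a and c lined up with the box. I did not check b by picture before the lift, but the cover came up freely, with only its own weight (about 3 N) on the tool.
- **Rest:** I laid the cover handle side up on the left-hand rest and let go. It measured within 2 mm of the lip, parallel to the rest and about 2 mm off centre.
- **Cradle:** I took the cover again by its upper edge and lowered it until it touched the slot floor (15.6 N on the tool), then released it and drew the gripper 120 mm up.

The last pictures put the cover's middle within about 4 mm of the cradle's. Its top edge is at 0.242–0.246 m, where 0.242 m means fully down. Its plane is within about 2° of the slot, and it looks upright.

None of my checks failed. In the scene pictures, the oil bottle, torch, lamp carton and beaker look unmoved, but I did not measure them again.

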